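# Pack hexagonal jars honeycomb-tight and close the stop bar

## Task

Finish the pack in the tray: set the two hexagonal jars from the bench upright in front of the two that are already there, as a second row nested honeycomb fashion, so that neighbouring jars stand flat face to flat face. Then slide the stop bar back until it is snug against them. Leave the round jar where it stands.

Things in the scene. Friction and masses are not known exactly. Their poses are not given: they have to be found in the camera images.
- rack: Dark steel tray fixed to the bench, turned up to 0.18 rad. Origin: on the bench, mid width; x to its back wall, y to its left. Inside: y -64 to 64 mm, floor 4 mm up, back wall face at x = 80, front wall at -92; walls 4 thick, 24 high. A row of two jars leaves a half-jar gap, so rows are offset by half a jar (25 mm) and lie 43.3 mm apart; the full pack is 101 mm deep.
- stop_bar (a joint): Aluminium bar across the tray (6 to 34 mm up) that slides along it, in m: 0 with its face at tray x = -75 mm, near the front; grows towards the back wall, to 0.064 at most. Stays where left; slides with about 2.5 N, more with jars before it. Against four tightly packed jars it stops at about 0.054.
- bar_handle (a point): Centre of the stop bar's handle: upright black block 30 mm wide (tray y), 16 mm thick (tray x), from 34 to 70 mm above the bench. This point is 52 mm above the bench, on the tray's centre line, 26 mm in front (tray -x) of the bar's face.
- jar_a: Hexagonal aluminium jar, 50 mm across flats, 57.7 across corners, 50 mm high (lowest 8 mm tapered 3 mm a side; smooth, friction about 0.25), with a tight hexagonal black lid, 44 mm across flats, in line with the body, from 50 to 70 mm up; grip it across two lid flats. 0.15 kg. Origin: centre of underside; x axis to a corner, y square to a flat. Already in the tray: back row, by the left wall, corners to the back wall.
- jar_b: Hexagonal aluminium jar, 50 mm across flats, 57.7 across corners, 50 mm high (lowest 8 mm tapered 3 mm a side; smooth, friction about 0.25), with a tight hexagonal black lid, 44 mm across flats, in line with the body, from 50 to 70 mm up; grip it across two lid flats. 0.15 kg. Origin: centre of underside; x axis to a corner, y square to a flat. Already in the tray: back row, beside jar_a; a half-jar gap to the right wall.
- jar_c: Hexagonal aluminium jar, 50 mm across flats, 57.7 across corners, 50 mm high (lowest 8 mm tapered 3 mm a side; smooth, friction about 0.25), with a tight hexagonal black lid, 44 mm across flats, in line with the body, from 50 to 70 mm up; grip it across two lid flats. 0.15 kg. Origin: centre of underside; x axis to a corner, y square to a flat. Stands on the bench, right of the tray, at any yaw.
- jar_d: Hexagonal aluminium jar, 50 mm across flats, 57.7 across corners, 50 mm high (lowest 8 mm tapered 3 mm a side; smooth, friction about 0.25), with a tight hexagonal black lid, 44 mm across flats, in line with the body, from 50 to 70 mm up; grip it across two lid flats. 0.15 kg. Origin: centre of underside; x axis to a corner, y square to a flat. Stands on the bench, right of the tray, at any yaw.
- round_jar: Squat round aluminium jar, body 64 mm in diameter, black lid 58 mm, 48 mm high in all; it stands on the bench in one row with jar_c and jar_d and is no part of the pack. Origin: centre of the underside.
- fume_arm: Obstacle, fixed: fume extraction arm left of the tray. Its hood and hose lie on the bench, up to 0.14 m high, from about x = 0.03, y = 0.34 to x = 0.53, y = 0.10; beyond, the hose (80 mm thick) rises at x = 0.57 to 0.73, y = 0.07 to 0.16, to above 0.9 m. Cross its low part (x under 0.5) well above 0.2 m.
There are look-alikes about, which are no part of the job. What is shaped like the jar_c but green or red is not meant.

How it is judged:
On the way, in this order (a step that is already met when the one before it is completed fails the run):
1. one of the two jars from the bench stands in the tray (((x of jar_c in the frame of rack between -0.07 and 0.07 m and y of jar_c in the frame of rack between -0.06 and 0.06 m and z of jar_c in the frame of rack below 0.008 m and angle between jar_c's own z axis and vertical below 0.1 rad) or (x of jar_d in the frame of rack between -0.07 and 0.07 m and y of jar_d in the frame of rack between -0.06 and 0.06 m and z of jar_d in the frame of rack below 0.008 m and angle between jar_d's own z axis and vertical below 0.1 rad))), for 0.2 s.
2. both jars from the bench stand in the tray (x of jar_c in the frame of rack between -0.07 and 0.07 m and y of jar_c in the frame of rack between -0.06 and 0.06 m and z of each of jar_c, jar_d in the frame of rack below 0.008 m and angle between each of jar_c, jar_d's own z axis and vertical below 0.1 rad and x of jar_d in the frame of rack between -0.07 and 0.07 m and y of jar_d in the frame of rack between -0.06 and 0.06 m), for 0.2 s.
At the end, for the whole second after the job is handed in: All four hexagonal jars upright on the tray floor, at rest, turned within 0.12 rad of the honeycomb; neighbours' centres (one new jar between jar_a and jar_b, the other beside it and one of them) under 53.5 mm apart; stop bar at 0.0505 or more; round jar upright, within 40 mm of its start (all of step 2 and horizontal distance between jar_a and jar_b below 0.0535 m and ((horizontal distance between jar_c and jar_a below 0.0535 m and horizontal distance between jar_c and jar_b below 0.0535 m and horizontal distance between jar_c and jar_d below 0.0535 m and (horizontal distance between jar_d and jar_a below 0.0535 m or horizontal distance between jar_d and jar_b below 0.0535 m)) or (horizontal distance between jar_d and jar_a below 0.0535 m and horizontal distance between jar_d and jar_b below 0.0535 m and horizontal distance between jar_d and jar_c below 0.0535 m and (horizontal distance between jar_c and jar_a below 0.0535 m or horizontal distance between jar_c and jar_b below 0.0535 m))) and x of jar_a in the frame of rack between -0.07 and 0.07 m and y of jar_a in the frame of rack between -0.06 and 0.06 m and z of each of jar_a, jar_b in the frame of rack below 0.008 m and angle between each of jar_a, jar_b, round_jar's own z axis and vertical below 0.1 rad and (angle between the x axis of jar_a and the x axis of rack, either way round below 0.12 rad or angle between the x axis of jar_a and the x axis of rack, either way round between 0.927 and 1.167 rad) and linear speed of each of jar_a, jar_b, jar_c, jar_d below 0.02 m/s and x of jar_b in the frame of rack between -0.07 and 0.07 m and y of jar_b in the frame of rack between -0.06 and 0.06 m and (angle between the x axis of jar_b and the x axis of rack, either way round below 0.12 rad or angle between the x axis of jar_b and the x axis of rack, either way round between 0.927 and 1.167 rad) and (angle between the x axis of jar_c and the x axis of rack, either way round below 0.12 rad or angle between the x axis of jar_c and the x axis of rack, either way round between 0.927 and 1.167 rad) and (angle between the x axis of jar_d and the x axis of rack, either way round below 0.12 rad or angle between the x axis of jar_d and the x axis of rack, either way round between 0.927 and 1.167 rad) and value of joint stop_bar above 0.0505 m and distance of round_jar from where it was at the start of the episode below 0.04 m); the robot touches nothing.
It fails at once if a jar is tipped over (angle between any of jar_a, jar_b, jar_c, jar_d, round_jar's own z axis and vertical above 0.7 rad).
It fails at once if the round jar is carried or pushed away (distance of round_jar from where it was at the start of the episode above 0.04 m).
It also fails if it takes over 64 s, if anything falls off the work surface, if the arm or the gripper's body presses on something with over 40 N, if the wrist force passes 120 N, or if a joint passes its speed limit or range.

## Robot

A 7-joint arm with a two-finger parallel gripper is mounted at the origin on the work surface; the furniture and walls round the work are solid. World frame = base frame: x ahead of the robot, y to its left, z up, the work surface at z = 0. Lengths are in m, angles in rad, forces in N, time in s.
With the tool pointing down it reaches from about 0.425 to 0.925 m from the base axis. Payload 6.8 kg.
Tool frame: the origin (TCP) lies on the mounting face of the last link; the fingertips stand 173 mm ahead of it and the grasp point (between the pads) lies 155 mm ahead of it; z points along the fingers, y is the line along which they close (so a half turn about z gives the same grasp; the last joint's range is limited). The gripper opens to 85 mm and grips with 20 to 120 N. Pads are 22 mm wide; open, the fingers measure 114 mm over their backs; the gripper's body (76 mm by 85 mm) begins 54 mm behind the grasp point. The pads swing forward as they close: fully open they stand 13 mm farther back than shut.
Start: joints at [1.155, 0.477, 0.022, 1.555, -0.011, 1.109, -0.083], TCP at [0.205, -0.643, 0.405] pointing down, gripper open.
Joint ranges: [-2.96, 2.96], [-0.34, 2.1], [-1.41, 1.46], [0.24, 2.44], [-1.37, 4.51], [0.17, 1.92], [-2.96, 2.96]. Speed limits (rad/s): [2.39, 2.39, 3.14, 3.14, 3.14, 3.14, 3.14].

## Interface

Orientations are given as a unit quaternion [w, x, y, z].
In Python, from station import bot gives the robot as it stands. The module is installed in compiled form; this text tells all that it offers.
- The arm moves only by the shell command python3 -m pendant 'ROWS' [FORCE]. ROWS is JSON, a list of rows, each a list of 5 numbers: the finger opening in m, from 0 to 0.0854, then the shift along the tool's x, y, z in m, then the turn about the tool's z in degrees. In form: [[jaw, x, y, z, yaw], ...]. A call has 1 to 12 rows; each row shifts and turns the commanded pose from where the row before left it, along the tool's axes as they then stand; what a row does not reach is not made up. A row lasts 1/12 s, in which the tool goes at most 41.7 mm and 7.16 degrees, less where a joint would pass 70% of its speed; a pose out of reach is approached as far as the arm can. A call with a gripper value outside its range is refused whole. The fingers move at their own pace and stop on an object; FORCE is the grip in N (left out, the last holds). Time passes only in rows, so rows that do not move let the fingers close. It gives the time, the measured TCP pose, the force, the opening and the grip force at its end, in the units of the state.
- bot.get_obs(): the state, without advancing time (a new reading comes with each control period).
- bot.read_camera(name): name is "side" or "top"; returns (picture, depth): 480x640x3 uint8, blue, green, red; 480x640 float32, m along the optical axis (not along the pixel's ray), 0 where there is no reading.
- bot.camera_model(name): a dict with "intrinsics" (3x3 intrinsics, pixels), "dist_coeffs" ([k1, k2, p1, p2, k3] as OpenCV has them; the pictures are not rectified), "R" (3x3) and "t" (3): a world point X has camera coordinates R X + t. Camera axes: x right, y down, z forward; pixel columns grow to the right and rows downward; lengths in m; the calibration is good to about 2 mm. A picture is of the moment at which its call begins. camera_model takes no time and is no camera call.
- bot.hand_in(): hands the job in; it is judged then, once.
Trained networks look in the newest picture that a camera, given by its name, has taken for a name from the list of things; names that differ only in an ending like _2 or _b are one class to them, and where a whole thing is asked for, a point or a joint stands for the part that bears it (a point fixed in the world has none). Each returns a list of dicts, best first, with "score" (0 to 1); they miss things now and then, are a little off and sometimes report something else, mostly with a low value. They report only what shows in the picture. A call takes as long as a camera call. They do not tell look-alikes from the thing itself.
- bot.boxes_of(name, camera): "at" ([column, row] in pixels, amid what is visible of it).
- bot.trace(name, camera): "mask" (480x640 bool, what is visible of it) and "at" ([column, row] in pixels, amid what is visible of it).
- bot.pinpoint(name, camera): "at" ([column, row] in pixels: a listed point, or the origin of a listed thing).
The state is a dict: "t": time; "q": joint angles; "joint_vel": joint speeds; "joint_torque": joint torques, N m; "eef_pos": TCP position; "tool_rot": TCP orientation; "contact_force": force on the tool from outside, world axes, zero at the start; "torque": the same for the moment, N m; "gripper_width": opening from 0.0 (shut) to 1.0 (fully open); "grasp_force": force on a finger pad.
Only numpy, scipy, OpenCV 4.12 (cv2) and the standard library are available. Lean on these libraries where they do the work, as an engineer would, in place of code of your own. Each camera call takes 0.05 s, during which the arm holds its last target. There are 200 camera calls.

## Working session

There is one attempt and no reset: what is moved stays moved. The work goes in short steps, Python scripts to look and compute and a shell command to move; the robot and the scene stay as the last step left them, time stands still between calls to the robot, and variables do not carry over. Pictures are saved under pics/ and viewed, at most 11 in all, crops included, and the job is handed in when it is done.

```bash
mkdir -p pics
cat > h.py <<'E'
import numpy as np, cv2
from station import bot
def cloud(cam,depth):
    m=bot.camera_model(cam);K=np.array(m["intrinsics"]);D=np.array(m["dist_coeffs"]);R=np.array(m["R"]);t=np.array(m["t"])
    v,u=np.mgrid[0:480,0:640]
    p=cv2.undistortPoints(np.stack([u,v],-1).reshape(-1,1,2).astype(np.float64),K,D).reshape(480,640,2)
    X=np.dstack([p[...,0]*depth,p[...,1]*depth,depth])
    W=(X-t)@R
    W[depth<=0]=np.nan
    return W
def ray(cam,px,z):
    m=bot.camera_model(cam);K=np.array(m["intrinsics"]);D=np.array(m["dist_coeffs"]);R=np.array(m["R"]);t=np.array(m["t"])
    p=cv2.undistortPoints(np.array(px,float).reshape(-1,1,2),K,D).reshape(-1,2)
    d=np.c_[p,np.ones(len(p))]@R; c=-R.T@t
    return c+d*((z-c[2])/d[:,2])[:,None]
E
python3 - <<'E'
from h import *
print(bot.get_obs())
for c in("top","side"):
    im,d=bot.read_camera(c);cv2.imwrite(f"pics/{c}0.png",im);np.save(f"{c}0.npy",d)
    W=cloud(c,d)
    m=bot.camera_model(c);print(c,-np.array(m["R"]).T@m["t"])
    for n in("jar_a","round_jar","stop_bar","rack"):
        for r in bot.trace(n,c):
            P=W[r["mask"]];P=P[~np.isnan(P[:,0])]
            print(n,np.round(r["score"],2),np.round(r["at"]),r["mask"].sum(),np.round(np.median(P,0),3) if len(P) else '',np.round(np.percentile(P[:,2],95),3))
    for r in bot.pinpoint("bar_handle",c):print("handle",r,ray(c,r["at"],.052))
E
```

```text
{'t': 0.0, 'q': array([ 1.15491241,  0.47777852,  0.02231686,  1.55644547, -0.01144847,
        1.10928434, -0.08311286]), 'joint_vel': array([ 4.47144083e-05,  1.64353491e-03,  2.32565103e-04, -9.09371697e-04,
        1.37165691e-03, -5.40927479e-04, -1.59539038e-04]), 'joint_torque': array([ 3.35877839e-04, -5.96450329e+01,  1.60794508e+00, -2.81191635e+01,
        1.24578891e-02,  9.35326709e-03,  2.81398917e-05]), 'eef_pos': array([ 0.2044199 , -0.64301431,  0.403742  ]), 'tool_rot': array([-8.66596513e-04,  9.88177595e-01,  1.53310933e-01, -2.19237669e-04]), 'contact_force': array([ 0.20319446, -0.01343061, -0.03009733]), 'torque': array([-0.0141009 ,  0.01306354,  0.00442084]), 'grasp_force': 0.0, 'gripper_width': 1.001202310422017}
top [ 0.35021863 -0.11732337  1.26854031]
jar_a 0.94 [379. 194.] 473 [ 0.543 -0.255  0.069] 0.074
jar_a 0.74 [439. 335.] 505 [ 0.215 -0.397  0.069] 0.074
jar_a 0.73 [302. 164.] 488 [ 0.608 -0.082  0.073] 0.077
jar_a 0.73 [450. 209.] 492 [ 0.499 -0.428  0.068] 0.074
jar_a 0.68 [368. 148.] 448 [ 0.641 -0.23   0.068] 0.073
jar_a 0.6 [280. 164.] 506 [ 0
[... 166 characters left out ...]
 3550 [ 0.536 -0.079  0.005] 0.036
handle {'at': [299.0, 219.6], 'score': 0.72} [[ 0.47680879 -0.07530055  0.052     ]]
side [ 0.11231962 -1.38465365  0.57998307]
jar_a 0.82 [247. 308.] 934 [ 0.21  -0.42   0.045] 0.071
jar_a 0.77 [378. 304.] 878 [ 0.495 -0.451  0.043] 0.071
jar_a 0.76 [371. 261.] 470 [ 0.539 -0.272  0.053] 0.071
jar_a 0.67 [405. 258.] 483 [ 0.635 -0.245  0.051] 0.071
jar_a 0.46 [363. 230.] 255 [ 0.593 -0.037  0.053] 0.076
round_jar 0.82 [333. 267.] 199 [ 0.442 -0.256  0.048] 0.05
stop_bar 0.7 [330. 244.] 247 [ 0.48  -0.085  0.034] 0.069
rack 0.64 [347. 248.] 1197 [ 0.527 -0.08   0.015] 0.058
handle {'at': [326.8, 235.9], 'score': 0.76} [[ 0.47410851 -0.0747777   0.052     ]]
```

Run:
```python
import cv2
a=cv2.imread("pics/top0.png")[110:290,250:490]
cv2.imwrite("pics/c1.png",cv2.resize(a,None,fx=3.3,fy=3.3,interpolation=cv2.INTER_CUBIC))
```

```text
(no output)
```

View pics/c1.png

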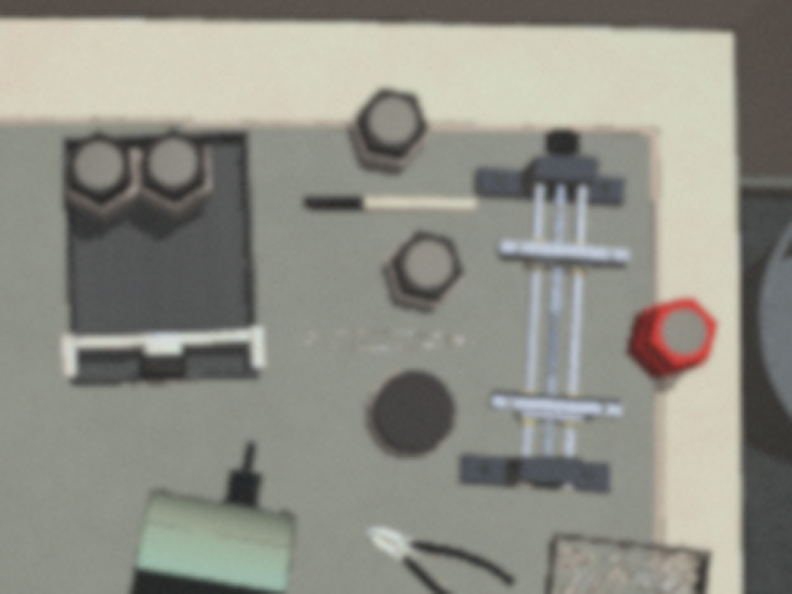

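View pics/top0.png

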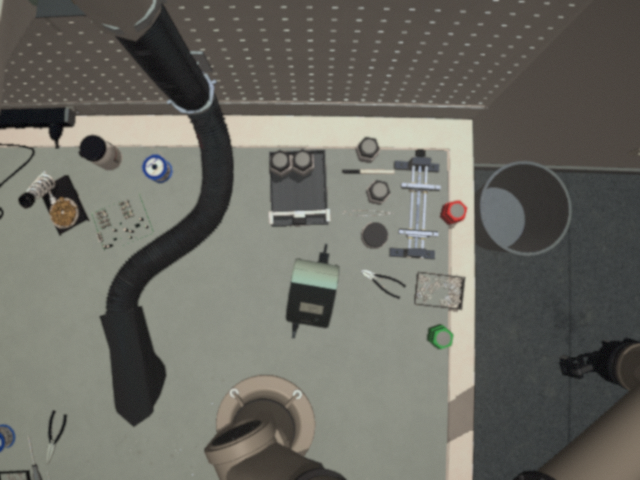

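The grey and black hexagonal jars in one row with the round jar (372,234) are at (379,194) and (368,148), and those are jar_c and jar_d. The hexagons at (450,209) in red and (439,335) in green are look-alikes. The two in the tray are at (302,164) and (280,164). Next I fit their poses.

```bash
cat >> h.py <<'E'
from scipy.optimize import minimize
def proj(cam,P):
    m=bot.camera_model(cam);R=np.array(m["R"])
    return cv2.projectPoints(np.array(P,float),cv2.Rodrigues(R)[0],np.array(m["t"],float),np.array(m["intrinsics"]),np.array(m["dist_coeffs"]))[0].reshape(-1,2)
def hexa(x,y,a,af,z):
    k=a+np.arange(6)*np.pi/3
    return np.c_[x+af/3**.5*np.cos(k),y+af/3**.5*np.sin(k),np.full(6,z)]
S=8
def sil(cam,x,y,a,z0,parts,o):
    m=np.zeros((80*S//2,80*S//2),np.uint8)
    for P in parts(x,y,a,z0):
        q=cv2.convexHull(((proj(cam,P)-o+.5)*S/2*1.0).astype(np.float32))
        cv2.fillConvexPoly(m,np.round(q*16).astype(np.int32),255,shift=4)
    return m
def jarparts(x,y,a,z0):
    return [np.r_[hexa(x,y,a,.044,z0),hexa(x,y,a,.046,z0+.0)][:0].reshape(0,3)] if 0 else [
      np.r_[hexa(x,y,a,.044,z0),hexa(x,y,a,.05,z0+.008),hexa(x,y,a,.05,z0+.05)],
      np.r_[hexa(x,y,a,.044,z0+.05),hexa(x,y,a,.044,z0+.07)]]
def fit(masks,x,y,z0=0.,verbose=0):
    """masks: list of (cam,mask)"""
    T=[]
    for c,m in masks:
        o=np.round(proj(c,[[x,y,z0+.035]])[0])-40
        o=o.astype(int)
        mm=np.zeros((80,80),np.uint8);src=m[max(o[1],0):o[1]+80,max(o[0],0):o[0]+80];mm[:src.shape[0],:src.shape[1]]=src*255
        T.append((c,o,cv2.GaussianBlur(cv2.resize(mm,(320,320),interpolation=cv2.INTER_NEAREST),(0,0),3)/255.))
    def cost(p,a):
        s=0
        for c,o,m in T:
            r=cv2.GaussianBlur(sil(c,p[0],p[1],a,z0,jarparts,o),(0,0),3)/255.
            s+=((r-m)**2).sum()/m.sum()
        return s
    res=[]
    best=None
    for a in np.radians(np.arange(0,60,3)):
        r=minimize(cost,[x,y] if best is None else best.x,args=(a,),method="Nelder-Mead",options=dict(xatol=2e-4,fatol=1e-5,maxiter=60,initial_simplex=None if 0 else np.array([[x,y],[x+.006,y],[x,y+.006]])))
        res.append((r.fun,np.degrees(a),*r.x))
    res.sort()
    return res
E
cat > fit0.py <<'E'
from h import *
d=np.load("top0.npy");im,_=bot.read_camera("top");bot.read_camera("side")
tt=bot.trace("jar_a","top");ts=bot.trace("jar_a","side")
for n,x,y,z in(("far",.643,-.235,0),("near",.543,-.26,0),("R",.605,-.085,.004),("L",.603,-.035,.004)):
    ms=[]
    for c,tr in(("top",tt),("side",ts)):
        q=proj(c,[[x,y,z+.04]])[0]
        b=[r for r in tr if np.hypot(*(np.array(r["at"])-q))<(9 if n in"RL" else 14)]
        if b and (c=="top"): ms.append((c,min(b,key=lambda r:np.hypot(*(np.array(r["at"])-q)))["mask"]))
    for r in fit(ms,x,y,z)[:4]:print(n,len(ms),np.round(r,4))
W=cloud("top",d)
for n,x,y in(("far",.643,-.235),("near",.543,-.26),("R",.605,-.085),("L",.603,-.035)):
    s=(W[...,2]>.062)&(np.hypot(W[...,0]-x,W[...,1]-y)<.035)
    P=W[s][:,:2].astype(np.float32);r=cv2.minAreaRect(P);print(n,"lid",len(P),P.mean(0),W[s][:,2].mean(),r)
E
python3 fit0.py
```

```text
far 1 [ 0.024  18.      0.6489 -0.2323]
far 1 [ 0.0243 21.      0.6489 -0.2324]
far 1 [ 0.0252 15.      0.6492 -0.2323]
far 1 [ 0.0265 24.      0.6491 -0.2325]Traceback (most recent call last):
  File "fit0.py", line 10, in <module>
    for r in fit(ms,x,y,z)[:4]:print(n,len(ms),np.round(r,4))
             ~~~^^^^^^^^^^
  File "h.py", line 51, in fit
    r=minimize(cost,[x,y] if best is None else best.x,args=(a,),method="Nelder-Mead",options=dict(xatol=2e-4,fatol=1e-5,maxiter=60,initial_simplex=None if 0 else np.array([[x,y],[x+.006,y],[x,y+.006]])))
    res = _minimize_neldermead(fun, x0, args, callback, bounds=bounds,
                               **options)
    fsim[k] = func(sim[k])
              ~~~~^^^^^^^^
    fx = function(np.copy(x), *(wrapper_args + args))
  File "h.py", line 45, in cost
    r=cv2.GaussianBlur(sil(c,p[0],p[1],a,z0,jarparts,o),(0,0),3)/255.
                       ~~~^^^^^^^^^^^^^^^^^^^^^^^^^^^^^
  File "h.py", line 27, in sil
    q=cv2.convexHull(((proj(cam,P)-o+.5)*S/2*1.0).astype(np.float32))
                       ~~~~^^^^^^^
  File "h.py", line 18, in proj
    m=bot.camera_model(cam);R=np.array(m["R"])
ValueError: time passes only in moves, steps and waits
```

```bash
python3 - <<'E'
s=open('h.py').read()
s=s.replace("bot.camera_model(","cm(").replace("def cloud","import functools\n@functools.lru_cache(None)\ndef cm(c): return bot.camera_model(c)\ndef cloud",1)
open('h.py','w').write(s)
f=open('fit0.py').read()
f=f.replace('if b and (c=="top")','if b')
open('fit0.py','w').write(f)
E
python3 fit0.py
```

```text
far 2 [ 0.365  21.      0.6459 -0.2312]
far 2 [ 0.3662 18.      0.6461 -0.2311]
far 2 [ 0.3669 24.      0.6461 -0.2312]
far 2 [ 0.3686 27.      0.6459 -0.2313]
near 1 [ 0.0238 18.      0.546  -0.2575]
near 1 [ 0.0239 15.      0.5459 -0.2573]
near 1 [ 0.0251 12.      0.5463 -0.2572]
near 1 [ 0.0251 21.      0.5462 -0.2571]
R 2 [ 0.1193  6.      0.6145 -0.0789]
R 2 [ 0.1218  9.      0.6143 -0.079 ]
R 2 [ 0.1231  3.      0.6143 -0.0793]
R 2 [ 0.1264  0.      0.6145 -0.0794]
L 2 [ 0.8952  9.      0.6088 -0.0293]
L 2 [ 0.9065  6.      0.6089 -0.0292]
L 2 [ 0.9143 12.      0.6083 -0.0291]
L 2 [ 0.9182  3.      0.609  -0.029 ]
far lid 291 [ 0.64653397 -0.23225859] 0.06963508057015788 ((0.6473744511604309, -0.23197199404239655), (0.042644940316677094, 0.04544036090373993), 51.84516143798828)
near lid 320 [ 0.5460354  -0.25760904] 0.07003116080308455 ((0.5462151169776917, -0.25862282514572144), (0.04365009814500809, 0.047871075570583344), 45.88941955566406)
R lid 346 [ 0.6132433  -0.08042081] 0.07355306515981218 ((0.6146016120910645, -0.07982821762561798), (0.05195139721035957, 0.04615480825304985), 69.33419036865234)
L lid 391 [ 0.61085516 -0.03441217] 0.07352970658272069 ((0.6134916543960571, -0.036629438400268555), (0.0483398512005806, 0.06048267334699631), 14.51763916015625)
```

```bash
cat > tray.py <<'E'
from h import *
im,d=bot.read_camera("top")
M=np.zeros((480,640),bool)
for n in("rack","jar_a","stop_bar"):
    for r in bot.trace(n,"top"):
        if r["score"]>.4 and abs(r["at"][0]-295)<40 and r["at"][0]<340 and 140<r["at"][1]<240: M|=r["mask"]
W=cloud("top",d)
m=cv2.GaussianBlur(cv2.resize(M.astype(np.uint8)*255,None,fx=4,fy=4,interpolation=cv2.INTER_NEAREST)[480:1000,1000:1400],(0,0),3)/255.
def tw(p,P):
    P=np.array(P,float);c,s=np.cos(p[2]),np.sin(p[2])
    return np.c_[p[0]+c*P[:,0]-s*P[:,1],p[1]+s*P[:,0]+c*P[:,1],P[:,2]]
box=[[x,y,z] for x in(-.096,.084) for y in(-.068,.068) for z in(0,.024)]
ign=[[x,y,z] for x in(-.14,-.055) for y in(-.1,.1) for z in(0,.07)]
def fill(p,L):
    r=np.zeros((520,400),np.uint8)
    for P in L:
        q=(proj("top",tw(p,P))+.5)*4-[1000,480]
        cv2.fillConvexPoly(r,np.round(cv2.convexHull(q.astype(np.float32))*16).astype(np.int32),255,shift=4)
    return cv2.GaussianBlur(r,(0,0),3)/255.
J=jarparts(.0511,.039,0,.004)+jarparts(.0511,-.011,0,.004)
w=1-fill([.576,-.069,.07],[ign])
def cost(p,r=0):return (w*(fill(p,[box]+J)-m)**2).sum()/m.sum()
best=min((minimize(cost,[.576,-.069,a],method="Nelder-Mead",options=dict(initial_simplex=[[.576,-.069,a],[.584,-.069,a],[.576,-.061,a],[.576,-.069,a+.05]],xatol=1e-4,fatol=1e-6)) for a in(0,.06,.12)),key=lambda r:r.fun)
print(best.x,best.fun)
p=best.x
print("jars A,B",tw(p,[[.0511,.039,0],[.0511,-.011,0]]),"handle",tw(p,[[-.101,0,0]]))
hd=[ray(c,r["at"],.052)[0] for c in("top",) for r in bot.pinpoint("bar_handle",c)[:1]];print(hd)
o=im.copy();o=cv2.resize(o[100:250,250:420],None,fx=4,fy=4,interpolation=cv2.INTER_CUBIC)
def dr(P,col):cv2.polylines(o,[np.round((proj("top",tw(p,P))-[250,100]+.5)*4).astype(int)],True,col,1)
for z in(.024,):
    dr([[-.096,-.068,z],[.084,-.068,z],[.084,.068,z],[-.096,.068,z]],(0,255,0))
    dr([[-.092,-.064,z],[.08,-.064,z],[.08,.064,z],[-.092,.064,z]],(0,255,255))
for y in(.039,-.011):
    dr(hexa(.0511,y,0,.05,.054),(0,0,255));dr(hexa(.0511,y,0,.044,.074),(255,0,255))
for x,y,a in((.6485,-.2323,19),(.546,-.2575,17)):
  for af,z in((.05,.05),(.044,.07)):
    cv2.polylines(o,[np.round((proj("top",hexa(x,y,np.radians(a),af,z))-[250,100]+.5)*4).astype(int)],True,(0,255,0),1)
dr([[-.109,-.015,.07],[-.093,-.015,.07],[-.093,.015,.07],[-.109,.015,.07]],(255,255,0))
cv2.imwrite("pics/tray1.png",o)
c=cm("top");T=bot.get_obs()["tool_rot"];print(T)
E
python3 tray.py
```

```text
[ 0.5635757  -0.07186052  0.06905698] 0.008465080647936172
jars A,B [[ 0.61186283 -0.02942747  0.        ]
 [ 0.61531293 -0.07930829  0.        ]] handle [[ 0.46281644 -0.07882973  0.        ]]
[array([ 0.47743103, -0.07046196,  0.052     ])]
[-2.13121809e-05  9.88187780e-01  1.53247872e-01 -4.98884058e-06]
```

View pics/tray1.png

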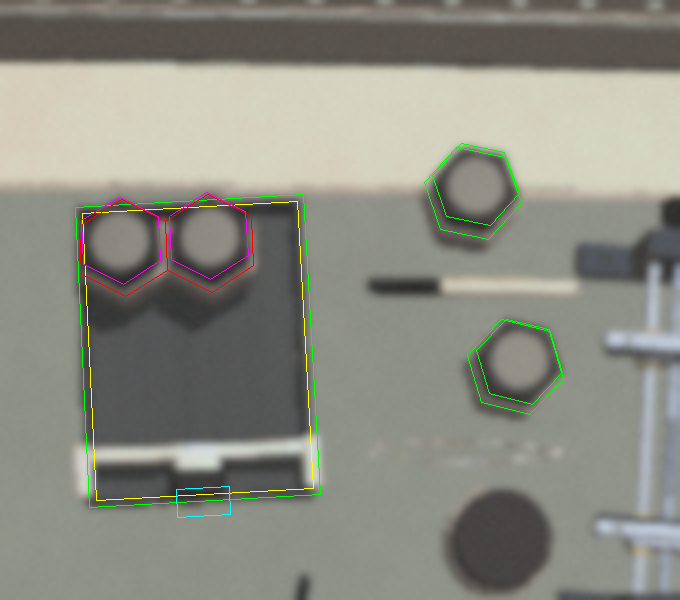

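The overlay fits the jars and tray. The lid discs sit about half a pixel (1–2 mm in +x) from the drawn hexagons, so I'll refine centres from the discs. I also need the clamp height and the bar's start value.

```bash
cat > disc.py <<'E'
from h import *
def discs(im,guess):
    g=cv2.cvtColor(im,cv2.COLOR_BGR2GRAY);g=cv2.resize(g,None,fx=4,fy=4,interpolation=cv2.INTER_CUBIC)
    out=[]
    for x,y,z in guess:
        q=(proj("top",[[x,y,z+.07]])[0]+.5)*4;u,v=np.round(q).astype(int)
        c=g[v-40:v+40,u-40:u+40];_,b=cv2.threshold(c,0,255,cv2.THRESH_OTSU)
        n,l,s,ce=cv2.connectedComponentsWithStats(b);k=l[40,40]
        out.append((ray("top",[(ce[k]+[u-40,v-40]+.5)/4-.5],z+.07)[0][:2],s[k][:5]))
    return out
E
python3 - <<'E'
from disc import *
im,d=bot.read_camera("top");W=cloud("top",d)
for n,r in zip(("far","near","A","B"),discs(im,[(.6485,-.2323,0),(.546,-.2575,0),(.612,-.0294,.004),(.6153,-.0793,.004)])):print(n,r)
def hz(a,b,c,e):
    s=(W[...,0]>a)&(W[...,0]<b)&(W[...,1]>c)&(W[...,1]<e);return s.sum(),np.nanpercentile(W[s][:,2],99)
print("clamp",hz(.4,.66,-.40,-.30),"transformer",hz(.3,.43,-.2,0),"near tray front",hz(.40,.46,-.13,-.02))
# handle top points
s=(W[...,0]>.44)&(W[...,0]<.52)&(W[...,1]>-.12)&(W[...,1]<-.03)&(W[...,2]>.055)
print("handle",s.sum(),W[s].mean(0),W[s].min(0),W[s].max(0))
s=(W[...,0]>.44)&(W[...,0]<.54)&(W[...,1]>-.16)&(W[...,1]<.02)&(W[...,2]>.028)&(W[...,2]<.042)
print("bar",s.sum(),W[s].mean(0),np.percentile(W[s],[5,95],axis=0))
E
```

```text
far (array([ 0.64749723, -0.23286848]), array([  15,   16,   51,   51, 2058], dtype=int32))
near (array([ 0.54664579, -0.25806887]), array([  13,   11,   56,   56, 2432], dtype=int32))
A (array([ 0.61154933, -0.02922064]), array([  10,   12,   58,   57, 2530], dtype=int32))
B (array([ 0.61432772, -0.08059485]), array([  14,   13,   57,   57, 2510], dtype=int32))
clamp (np.int64(4399), np.float64(0.08431435755684809)) transformer (np.int64(4722), np.float64(0.15296659213748218)) near tray front (np.int64(1154), np.float64(0.008841133985686868))
handle 99 [ 0.47329987 -0.07570085  0.06871171] [ 0.46539038 -0.08961931  0.05550332] [ 0.48141137 -0.06190598  0.0746436 ]
bar 333 [ 0.4908832  -0.07533937  0.03292872] [[ 0.46842432 -0.14323972  0.02883335]
 [ 0.50177687 -0.00674115  0.03737486]]
```

```bash
python3 -m pendant '[[0.062,0.034,-0.016,0,-0.2],[0.062,0.034,-0.016,0,-0.2],[0.062,0.034,-0.016,0,-0.2],[0.062,0.034,-0.016,0,-0.2],[0.062,0.034,-0.016,0,-0.2],[0.062,0.034,-0.016,0,-0.2],[0.062,0.034,-0.016,0,-0.2],[0.062,0.034,-0.016,0,-0.2],[0.062,0.034,-0.016,0,-0.2],[0.062,0.034,-0.016,0,-0.2],[0.062,0.034,-0.016,0,0],[0.062,0.034,-0.016,0,0]]' 40; python3 -m pendant '[[0.062,0.034,-0.016,0.02,0],[0.062,0.034,-0.016,0.03,0],[0.062,0.034,-0.016,0.03,0],[0.062,0.02,-0.009,0.01,0],[0.062,0,0,0,0]]'
cat > go.py <<'E'
import sys,numpy as np
from station import bot
from scipy.spatial.transform import Rotation as Ro
def st():
    o=bot.get_obs();w,x,y,z=o["tool_rot"];R=Ro.from_quat([x,y,z,w]).as_matrix();return o,R
o,R=st();psi=np.degrees(np.arctan2(R[1,0],R[0,0]))
X=np.array([float(a) for a in sys.argv[1:4]])
print("t",round(o["t"],2),"pos",o["eef_pos"].round(4),"psi",psi.round(2),"tilt",R[:,2].round(3),"F",o["contact_force"].round(1),"w",round(o["gripper_width"]*85.4,1),"gf",o["grasp_force"])
print("delta tool mm (at present psi)",(R.T@(X-o["eef_pos"])*1000).round(1))
if len(sys.argv)>4: 
    g=float(sys.argv[4]);print("turn",(psi-g).round(2));R2=Ro.from_euler("z",g-psi,degrees=True).as_matrix()@R
    print("delta if turned first",(R2.T@(X-o["eef_pos"])*1000).round(1))
E
python3 go.py .6478 -.2328 .222 19.5
```

```text
t: 2.3
eef_pos: [0.5304, -0.3291, 0.405]
tool_rot: [0.0, 0.985, 0.17, 0.0]
contact_force: [0.3, -0.5, 0.9]
gripper_width: 0.721
grasp_force: 0.0
t: 2.72
eef_pos: [0.62, -0.237, 0.3196]
tool_rot: [-0.003, 0.985, 0.175, -0.001]
contact_force: [0.1, 0.6, -0.1]
gripper_width: 0.725
grasp_force: 0.0
t 2.72 pos [ 0.62   -0.237   0.3196] psi 20.11 tilt [-0.003  0.005 -1.   ] F [ 0.1  0.6 -0.1] w 61.9 gf 0.0
delta tool mm (at present psi) [27.6  6.2 97.6]
turn 0.61
delta if turned first [27.7  5.9 97.6]
```

```bash
python3 -m pendant '[[0.062,0.014,0.003,0.01,0.3],[0.062,0.0137,0.003,0.02,0.3],[0.062,0,0,0.02,0],[0.062,0,0,0,0]]'; python3 go.py .6478 -.2328 .222 19.5
python3 - <<'E'
from h import *
im,d=bot.read_camera("side");a=im[170:330,250:450]
cv2.imwrite("pics/s1.png",cv2.resize(a,None,fx=4,fy=4,interpolation=cv2.INTER_CUBIC)[:600,:800])
E
```

```text
t: 3.05
eef_pos: [0.6444, -0.2397, 0.2693]
tool_rot: [-0.001, 0.986, 0.166, -0.003]
contact_force: [-1.3, 0.1, -1.0]
gripper_width: 0.722
grasp_force: 0.0
t 3.05 pos [ 0.6444 -0.2397  0.2693] psi 19.06 tilt [-0.006  0.002 -1.   ] F [-1.3  0.1 -1. ] w 61.6 gf 0.0
delta tool mm (at present psi) [ 5.7 -5.2 47.3]
turn -0.44
delta if turned first [ 5.8 -5.2 47.3]
```

View pics/s1.png

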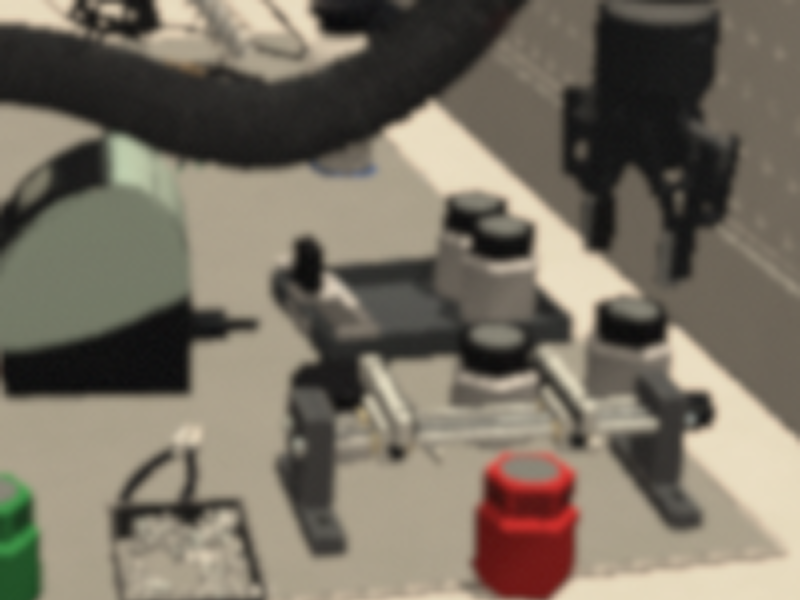

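The side view shows the gripper over the far jar (630,330), fingers straddling in y. The clamp's nearest upright is at (660,420), clear of it. I correct the position and go down.

```bash
python3 -m pendant '[[0.062,0.004,-0.004,0,-0.3],[0.062,0,0,0,0],[0.062,0,0,0,0]]'; python3 go.py .6478 -.2328 .222 19.5
```

```text
t: 3.35
eef_pos: [0.6484, -0.2346, 0.275]
tool_rot: [0.0, 0.986, 0.168, 0.001]
contact_force: [0.6, -0.3, -0.2]
gripper_width: 0.727
grasp_force: 0.0
t 3.35 pos [ 0.6484 -0.2346  0.275 ] psi 19.36 tilt [ 0.003 -0.    -1.   ] F [ 0.6 -0.3 -0.2] w 62.1 gf 0.0
delta tool mm (at present psi) [-0.1 -2.  53. ]
turn -0.14
delta if turned first [-0.1 -2.  53. ]
```

```bash
python3 -m pendant '[[0.062,0,-0.002,0.02,0],[0.062,0,0,0.02,0],[0.062,0,0,0.012,0],[0.062,0,0,0,0]]'; python3 go.py .6478 -.2328 .222 19.5
```

```text
t: 3.68
eef_pos: [0.6461, -0.2328, 0.219]
tool_rot: [-0.001, 0.986, 0.168, -0.002]
contact_force: [-0.3, -0.3, -1.0]
gripper_width: 0.729
grasp_force: 0.0
t 3.68 pos [ 0.6461 -0.2328  0.219 ] psi 19.33 tilt [-0.004  0.001 -1.   ] F [-0.3 -0.3 -1. ] w 62.3 gf 0.0
delta tool mm (at present psi) [ 1.5  0.6 -3. ]
turn -0.17
delta if turned first [ 1.5  0.6 -3. ]
```

```bash
python3 -m pendant '[[0.04,0,0,0,0],[0.04,0,0,0,0],[0.04,0,0,0,0],[0.04,0,0,0,0],[0.04,0,0,0,0]]' 40; python3 go.py .6478 -.2328 .222 19.5
```

```text
t: 4.1
eef_pos: [0.6477, -0.2331, 0.2223]
tool_rot: [0.0, 0.986, 0.168, 0.001]
contact_force: [-0.3, 0.0, 3.3]
gripper_width: 0.504
grasp_force: 41.9
t 4.1 pos [ 0.6477 -0.2331  0.2223] psi 19.33 tilt [ 0.002 -0.001 -1.   ] F [-0.3  0.   3.3] w 43.1 gf 41.85114431893453
delta tool mm (at present psi) [ 0.2 -0.3  0.3]
turn -0.17
delta if turned first [ 0.2 -0.3  0.3]
```

```bash
python3 -m pendant '[[0.04,0,0,-0.015,0],[0.04,0,0,-0.03,0],[0.04,0,0,-0.03,0],[0.04,0,0,-0.03,0],[0.04,0,0,-0.01,3],[0.04,0,0,0,4],[0.04,0,0,0,4],[0.04,0,0,0,4.3],[0.04,0,0,0,0]]'; python3 go.py .5657 -.058 .335 3.7
```

```text
t: 4.85
eef_pos: [0.6471, -0.2327, 0.3372]
tool_rot: [0.0, 0.999, 0.034, 0.0]
contact_force: [-0.7, -0.2, -2.1]
gripper_width: 0.506
grasp_force: 41.4
t 4.85 pos [ 0.6471 -0.2327  0.3372] psi 3.9 tilt [ 0. -0. -1.] F [-0.7 -0.2 -2.1] w 43.2 gf 41.390797910280526
delta tool mm (at present psi) [ -69.4 -179.8    2.2]
turn 0.2
delta if turned first [ -70.  -179.6    2.2]
```

```bash
python3 -m pendant '[[0.04,-0.005,-0.015,0,0],[0.04,-0.012,-0.03,0,0],[0.04,-0.012,-0.03,0,0],[0.04,-0.012,-0.03,0,0],[0.04,-0.012,-0.03,0,0],[0.04,-0.012,-0.03,0,0],[0.04,-0.005,-0.015,0,0.2],[0.04,0,0,0,0],[0.04,0,0,0,0]]'; python3 go.py .5657 -.058 .335 3.7
python3 - <<'E'
from disc import *
im,d=bot.read_camera("top");a=im[110:290,250:490]
cv2.imwrite("pics/t2.png",cv2.resize(a,None,fx=3.3,fy=3.3,interpolation=cv2.INTER_CUBIC))
bot.read_camera("side")
im,d=bot.read_camera("side");a=im[150:300,270:470]
cv2.imwrite("pics/s2.png",cv2.resize(a,None,fx=4,fy=4,interpolation=cv2.INTER_CUBIC))
E
```

```text
t: 5.6
eef_pos: [0.5647, -0.0573, 0.3369]
tool_rot: [0.0, 0.999, 0.036, 0.0]
contact_force: [-0.1, 0.4, -1.7]
gripper_width: 0.508
grasp_force: 41.4
t 5.6 pos [ 0.5647 -0.0573  0.3369] psi 4.08 tilt [ 0.001 -0.    -1.   ] F [-0.1  0.4 -1.7] w 43.4 gf 41.41187655273825
delta tool mm (at present psi) [1.  0.8 1.9]
turn 0.38
delta if turned first [1.  0.8 1.9]
```

View pics/s2.png

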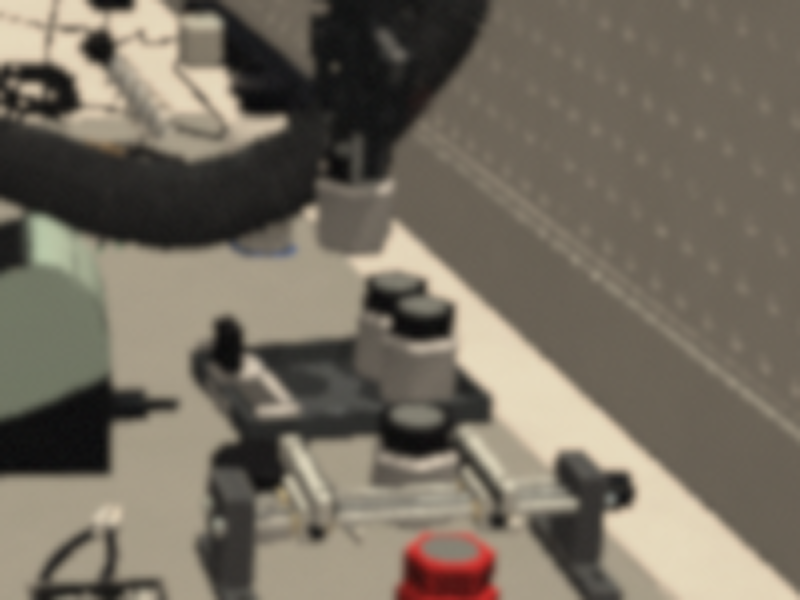

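The jar is held level above the tray at (355,210), so I lower it in two stages.

```bash
python3 -m pendant '[[0.04,0.001,0.001,0.02,0.3],[0.04,0,0,0.02,0],[0.04,0,0,0.02,0],[0.04,0,0,0.02,0],[0.04,0,0,0.01,0],[0.04,0,0,0,0],[0.04,0,0,0,0]]'; python3 go.py .5657 -.058 .2263 3.7
```

```text
t: 6.33
eef_pos: [0.5661, -0.06, 0.2461]
tool_rot: [0.0, 1.0, 0.03, -0.0]
contact_force: [-0.2, 1.0, -0.8]
gripper_width: 0.503
grasp_force: 41.3
t 6.33 pos [ 0.5661 -0.06    0.2461] psi 3.48 tilt [-0.001 -0.    -1.   ] F [-0.2  1.  -0.8] w 43.0 gf 41.3130232016556
delta tool mm (at present psi) [-0.3 -2.  19.8]
turn -0.22
delta if turned first [-0.3 -2.  19.8]
```

```bash
python3 -m pendant '[[0.04,0,-0.001,0.008,0],[0.04,0,0,0.006,0],[0.04,0,0,0.004,0],[0.04,0,0,0.001,0],[0.04,0,0,0,0]]'; python3 go.py .5657 -.058 .2263 3.7
```

```text
t: 6.75
eef_pos: [0.5657, -0.0582, 0.2269]
tool_rot: [0.0, 1.0, 0.031, -0.0]
contact_force: [0.2, 0.1, -1.5]
gripper_width: 0.502
grasp_force: 41.4
t 6.75 pos [ 0.5657 -0.0582  0.2269] psi 3.54 tilt [-0. -0. -1.] F [ 0.2  0.1 -1.5] w 42.9 gf 41.41493137925863
delta tool mm (at present psi) [-0.  -0.2  0.6]
turn -0.16
delta if turned first [-0.  -0.2  0.6]
```

```bash
python3 -m pendant '[[0.04,0,0,0.001,0],[0.04,0,0,0.0005,0],[0.04,0,0,0,0]]'; python3 -m pendant '[[0.056,0,0,0,0],[0.056,0,0,0,0],[0.056,0,0,0,0],[0.056,0,0,0,0],[0.06,0,0,-0.02,0],[0.06,0,0,-0.03,0],[0.06,0,0,-0.03,0],[0.06,0,0,-0.03,0]]'; python3 go.py .5463 -.2578 .29 77
```

```text
t: 7.0
eef_pos: [0.5662, -0.0582, 0.2263]
tool_rot: [0.0, 1.0, 0.031, 0.001]
contact_force: [-0.2, 0.1, 2.1]
gripper_width: 0.504
grasp_force: 41.8
t: 7.67
eef_pos: [0.5656, -0.0583, 0.3366]
tool_rot: [-0.0, 1.0, 0.031, -0.0]
contact_force: [-0.1, 0.4, -0.9]
gripper_width: 0.702
grasp_force: 0.0
t 7.67 pos [ 0.5656 -0.0583  0.3366] psi 3.54 tilt [-0.001  0.    -1.   ] F [-0.1  0.4 -0.9] w 60.0 gf 0.0
delta tool mm (at present psi) [-31.5 198.   46.7]
turn -73.46
delta if turned first [-198.7   26.1   46.8]
```

```bash
python3 -m pendant '[[0.062,-0.003,0.018,0,0],[0.062,-0.005,0.03,0,0],[0.062,-0.005,0.03,0,0],[0.062,-0.005,0.03,0,0],[0.062,-0.005,0.03,0,0],[0.062,-0.005,0.03,0,0],[0.062,-0.0035,0.03,0,0]]';  python3 -m pendant '[[0.062,0,0,0,-6.7],[0.062,0,0,0,-6.7],[0.062,0,0,0,-6.7],[0.062,0,0,0,-6.7],[0.062,0,0,0,-6.7],[0.062,0,0,0,-6.7],[0.062,0,0,0,-6.7],[0.062,0,0,0,-6.7],[0.062,0,0,0,-6.7],[0.062,0,0,0,-6.7],[0.062,0,0,0,-6.7],[0.062,0,0,0,0]]'; python3 go.py .5463 -.2578 .222 77
python3 - <<'E'
from disc import *
im,d=bot.read_camera("top")
for n,r in zip(("new","A","B"),discs(im,[(.5657,-.058,.004),(.612,-.0294,.004),(.6153,-.0793,.004)])):print(n,r)
cv2.imwrite("pics/t3.png",cv2.resize(im[110:260,250:450],None,fx=4,fy=4,interpolation=cv2.INTER_CUBIC))
E
```

```text
t: 8.25
eef_pos: [0.546, -0.2593, 0.3357]
tool_rot: [0.0, 1.0, 0.031, -0.0]
contact_force: [0.3, 0.1, -0.9]
gripper_width: 0.722
grasp_force: 0.0
t: 9.25
eef_pos: [0.5464, -0.258, 0.3355]
tool_rot: [-0.0, 0.78, 0.626, 0.0]
contact_force: [-0.8, 0.1, 0.2]
gripper_width: 0.727
grasp_force: 0.0
t 9.25 pos [ 0.5464 -0.258   0.3355] psi 77.45 tilt [-0.  0. -1.] F [-0.8  0.1  0.2] w 62.1 gf 0.0
delta tool mm (at present psi) [ 1.000e-01 -1.000e-01  1.135e+02]
turn 0.45
delta if turned first [ 1.000e-01 -1.000e-01  1.135e+02]
new (array([ 0.56699598, -0.0602041 ]), array([  16,   10,   56,   56, 2468], dtype=int32))
A (array([ 0.61153977, -0.02922457]), array([  10,   12,   58,   57, 2533], dtype=int32))
B (array([ 0.61505594, -0.08071158]), array([  14,   13,   58,   55, 2472], dtype=int32))
```

View pics/t3.png

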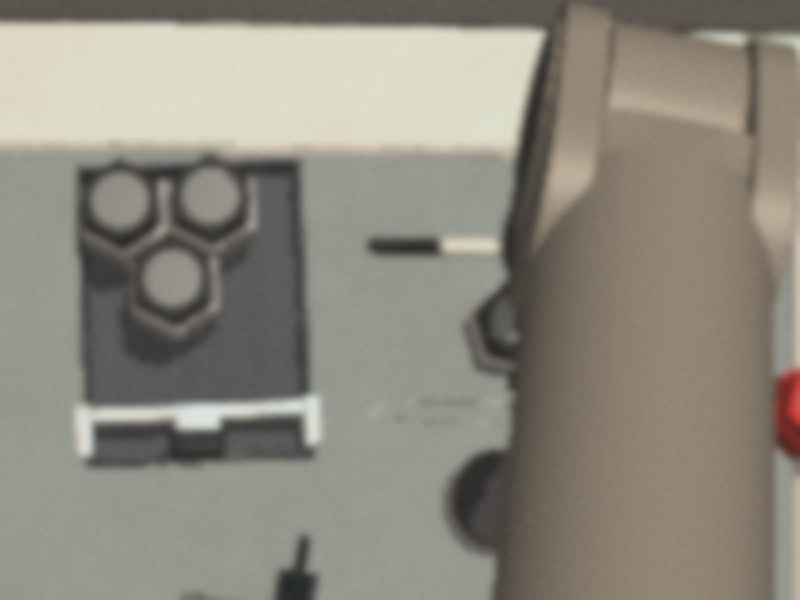

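The first jar stands nested in front of A and B at (173,278), with a gap of about 3 mm. The gripper is over the near jar, so I descend and grip.

```bash
python3 -m pendant '[[0.062,0,0,0.02,0.3],[0.062,0,0,0.03,0],[0.062,0,0,0.03,0],[0.062,0,0,0.02,0],[0.062,0,0,0.013,0],[0.062,0,0,0,0],[0.062,0,0,0,0]]'; python3 go.py .5463 -.2578 .222 77
```

```text
t: 9.88
eef_pos: [0.5468, -0.2578, 0.2227]
tool_rot: [-0.0, 0.783, 0.621, -0.0]
contact_force: [0.6, 1.7, 0.5]
gripper_width: 0.73
grasp_force: 0.0
t 9.88 pos [ 0.5468 -0.2578  0.2227] psi 76.85 tilt [-0.  0. -1.] F [0.6 1.7 0.5] w 62.4 gf 0.0
delta tool mm (at present psi) [-0.1 -0.4  0.7]
turn -0.15
delta if turned first [-0.1 -0.4  0.7]
```

```bash
python3 -m pendant '[[0.04,0,0,0,0],[0.04,0,0,0,0],[0.04,0,0,0,0],[0.04,0,0,0,0],[0.04,0,0,0,0]]' 40;  python3 -m pendant '[[0.04,0,0,-0.015,0],[0.04,0,0,-0.03,0],[0.04,0,0,-0.03,0],[0.04,0,0,-0.03,0],[0.04,0,0,-0.01,3],[0.04,0,0,0,4],[0.04,0,0,0,4],[0.04,0,0,0,2.3],[0.04,0,0,0,0],[0.04,0,0,0,0]]'; python3 go.py .5690 -.1102 .335 63.9
```

```text
t: 10.3
eef_pos: [0.5474, -0.2581, 0.2245]
tool_rot: [0.001, 0.783, 0.622, 0.001]
contact_force: [0.4, 0.9, 6.0]
gripper_width: 0.505
grasp_force: 42.6
t: 11.13
eef_pos: [0.5465, -0.2577, 0.3379]
tool_rot: [0.0, 0.849, 0.528, 0.0]
contact_force: [0.4, -0.6, -1.0]
gripper_width: 0.505
grasp_force: 41.8
t 11.13 pos [ 0.5465 -0.2577  0.3379] psi 63.71 tilt [ 0. -0. -1.] F [ 0.4 -0.6 -1. ] w 43.1 gf 41.790674953954294
delta tool mm (at present psi) [142.2 -45.1   2.9]
turn -0.19
delta if turned first [142.4 -44.7   2.9]
```

```bash
python3 -m pendant '[[0.04,0.012,-0.004,0,0],[0.04,0.024,-0.0075,0,0],[0.04,0.028,-0.0087,0,0],[0.04,0.028,-0.0087,0,0],[0.04,0.028,-0.0087,0,0],[0.04,0.0154,-0.0044,0,0],[0.04,0.007,-0.0024,0,0],[0.04,0,0,0,0],[0.04,0,0,0,0]]'; python3 go.py .5697 -.1103 .335 63.9;  python3 -m pendant '[[0.04,0,0,0.02,0],[0.04,0,0,0.02,0],[0.04,0,0,0.02,0],[0.04,0,0,0.02,0],[0.04,0,0,0.008,0],[0.04,0,0,0,0],[0.04,0,0,0,0]]'; python3 go.py .5697 -.1103 .2285 63.9
```

```text
t: 11.88
eef_pos: [0.5699, -0.1109, 0.3376]
tool_rot: [0.0, 0.85, 0.527, -0.0]
contact_force: [-0.1, -0.1, -1.5]
gripper_width: 0.508
grasp_force: 41.8
t 11.88 pos [ 0.5699 -0.1109  0.3376] psi 63.65 tilt [-0.    -0.001 -1.   ] F [-0.1 -0.1 -1.5] w 43.4 gf 41.773839108645916
delta tool mm (at present psi) [ 0.5 -0.4  2.6]
turn -0.25
delta if turned first [ 0.5 -0.4  2.6]
t: 12.47
eef_pos: [0.57, -0.112, 0.2496]
tool_rot: [0.0, 0.85, 0.526, -0.0]
contact_force: [-0.4, -0.0, -0.2]
gripper_width: 0.503
grasp_force: 42.2
t 12.47 pos [ 0.57   -0.112   0.2496] psi 63.53 tilt [-0.    -0.001 -1.   ] F [-0.4 -0.  -0.2] w 42.9 gf 42.20327646704391
delta tool mm (at present psi) [ 1.4 -1.  21.1]
turn -0.37
delta if turned first [ 1.4 -1.  21.1]
```

```bash
python3 -m pendant '[[0.04,0.001,-0.0005,0.008,-0.2],[0.04,0,0,0.006,0],[0.04,0,0,0.004,0],[0.04,0,0,0.002,0],[0.04,0,0,0.0,0]]'; python3 go.py .5697 -.1103 .2285 63.9;  python3 -m pendant '[[0.04,0,0,0.0015,0],[0.04,0,0,0.001,0],[0.04,0,0,0,0]]'; python3 go.py .5697 -.1103 .2285 63.9
```

```text
t: 12.88
eef_pos: [0.5753, -0.1052, 0.2381]
tool_rot: [0.003, 0.848, 0.53, 0.007]
contact_force: [-7.5, 13.2, 49.5]
gripper_width: 0.502
grasp_force: 74.6
t 12.88 pos [ 0.5753 -0.1052  0.2381] psi 64.04 tilt [ 0.016  0.003 -1.   ] F [-7.5 13.2 49.5] w 42.9 gf 74.57706464618241
delta tool mm (at present psi) [-7.1 -2.9  9.5]
turn 0.14
delta if turned first [-7.1 -2.9  9.5]
t: 13.13
eef_pos: [0.5758, -0.1041, 0.2373]
tool_rot: [0.003, 0.848, 0.531, 0.008]
contact_force: [-10.4, 16.3, 61.9]
gripper_width: 0.5
grasp_force: 83.4
t 13.13 pos [ 0.5758 -0.1041  0.2373] psi 64.09 tilt [ 0.018  0.003 -1.   ] F [-10.4  16.3  61.9] w 42.7 gf 83.35911148831656
delta tool mm (at present psi) [-8.3 -2.9  8.7]
turn 0.19
delta if turned first [-8.4 -2.9  8.7]
```

It is wedged on the wall edge or a neighbour, so I lift off at once and look.

```bash
python3 -m pendant '[[0.04,0,0,-0.008,0],[0.04,0,0,-0.015,0],[0.04,0,0,-0.03,0],[0.04,0,0,-0.03,0],[0.04,0,0,-0.03,0],[0.04,0,0,0,0]]'; python3 -m pendant '[[0.04,-0.03,0,0,0],[0.04,-0.04,0,0,0],[0.04,-0.04,0,0,0],[0.04,-0.03,0,0,0],[0.04,0,0,0,0],[0.04,0,0,0,0]]'; python3 go.py .5697 -.1103 .2285 63.9
python3 - <<'E'
from disc import *
im,d=bot.read_camera("top")
np.save("t4.npy",d)
for n,r in zip(("new","A","B"),discs(im,[(.5657,-.058,.004),(.612,-.0294,.004),(.6153,-.0793,.004)])):print(n,r)
cv2.imwrite("pics/t4.png",cv2.resize(im[130:240,250:400],None,fx=5.3,fy=5.3,interpolation=cv2.INTER_CUBIC))
E
```

```text
t: 13.63
eef_pos: [0.572, -0.11, 0.3468]
tool_rot: [0.004, 0.849, 0.528, 0.004]
contact_force: [1.7, 1.0, -0.5]
gripper_width: 0.504
grasp_force: 71.9
t: 14.13
eef_pos: [0.5069, -0.2379, 0.3401]
tool_rot: [0.0, 0.85, 0.526, -0.0]
contact_force: [-0.1, 0.8, -1.1]
gripper_width: 0.504
grasp_force: 71.8
t 14.13 pos [ 0.5069 -0.2379  0.3401] psi 63.51 tilt [-0.    -0.001 -1.   ] F [-0.1  0.8 -1.1] w 43.0 gf 71.84692244325561
delta tool mm (at present psi) [142.3  -0.7 111.4]
turn -0.39
delta if turned first [142.3   0.3 111.4]
new (array([ 0.56705563, -0.05978191]), array([  15,   10,   56,   56, 2468], dtype=int32))
A (array([ 0.61153473, -0.02908628]), array([  10,   12,   58,   57, 2538], dtype=int32))
B (array([ 0.61524411, -0.07955687]), array([  12,   12,   57,   56, 2489], dtype=int32))
```

View pics/t4.png

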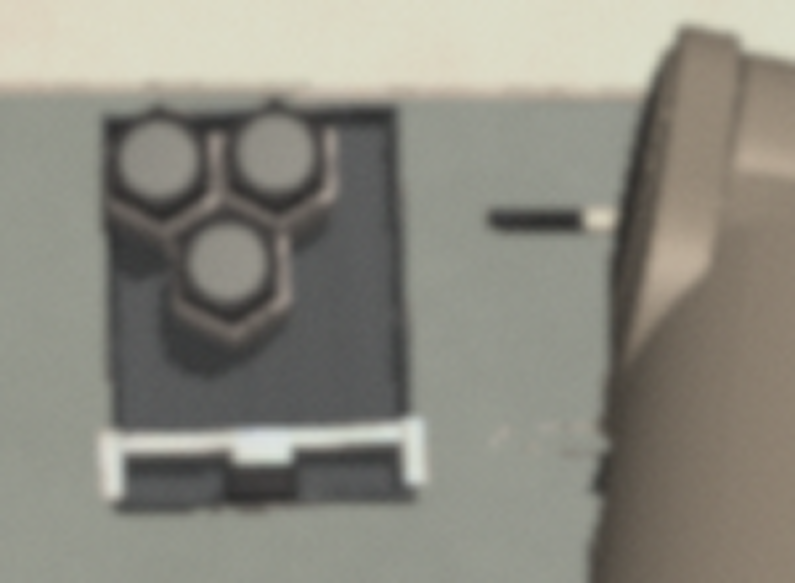

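Run:
```python
from disc import *
im=cv2.imread("pics/top0.png").astype(float).mean(2)
im2,_=bot.read_camera("top");im2=im2.astype(float).mean(2)
th=np.radians(3.9);o=np.array([.5636,-.0719])
c,s=np.cos(th),np.sin(th)
for name,I in(("t0",im),("now",im2)):
  acc=[]
  for z in(.024,):
    ys=np.arange(-.085,.0851,.0005)
    prof=[]
    for x in np.arange(-.045,.015,.002):
        P=np.c_[o[0]+c*x-s*ys,o[1]+s*x+c*ys,np.full_like(ys,z)]
        q=proj("top",P).astype(np.float32)
        prof.append(cv2.remap(I.astype(np.float32),q[:,:1],q[:,1:],cv2.INTER_LINEAR)[:,0])
    lo=np.array(prof)[:15].mean(0)
    for k in range(0,len(ys),4):
        if abs(ys[k])>.05: print(name,round(ys[k]*1000,1),round(float(lo[k])),end="; ")
    print()
for nm,p in(("new",(.5670,-.0600)),("A",(.6115,-.0292)),("B",(.6149,-.0802))):
    d=np.array(p)-o;print(nm,"tray xy mm",np.round([(c*d[0]+s*d[1])*1000,(-s*d[0]+c*d[1])*1000],1))
```

```text
t0 -85.0 141; t0 -83.0 141; t0 -81.0 141; t0 -79.0 141; t0 -77.0 141; t0 -75.0 141; t0 -73.0 142; t0 -71.0 141; t0 -69.0 136; t0 -67.0 124; t0 -65.0 105; t0 -63.0 83; t0 -61.0 70; t0 -59.0 68; t0 -57.0 74; t0 -55.0 81; t0 -53.0 85; t0 -51.0 86; t0 51.0 86; t0 53.0 87; t0 55.0 87; t0 57.0 87; t0 59.0 86; t0 61.0 83; t0 63.0 79; t0 65.0 76; t0 67.0 84; t0 69.0 102; t0 71.0 122; t0 73.0 134; t0 75.0 139; t0 77.0 141; t0 79.0 141; t0 81.0 141; t0 83.0 141; t0 85.0 141; 
now -85.0 146; now -83.0 146; now -81.0 146; now -79.0 147; now -77.0 147; now -75.0 147; now -73.0 146; now -71.0 146; now -69.0 141; now -67.0 129; now -65.0 109; now -63.0 87; now -61.0 73; now -59.0 71; now -57.0 77; now -55.0 84; now -53.0 88; now -51.0 90; now 51.0 90; now 53.0 90; now 55.0 90; now 57.0 90; now 59.0 89; now 61.0 87; now 63.0 82; now 65.0 79; now 67.0 88; now 69.0 107; now 71.0 127; now 73.0 139; now 75.0 145; now 77.0 146; now 79.0 146; now 81.0 146; now 83.0 146; now 85.0 146; 
new tray xy mm [ 4.2 11.6]
A tray xy mm [50.7 39.3]
B tray xy mm [ 50.6 -11.8]
```

The picture shows the three nested jars undisturbed. The wall edges give ±67 mm about y = +2.3 in my fit frame, so the right wall is about 2–4 mm closer than I assumed, and jar c sits about 2 mm too far right. I'll set jar d down further forward, nudge the first jar left, then slide d in while holding it.

```bash
python3 go.py .5344 -.1064 .34 63.9; python3 -m pendant '[[0.04,0.02,-0.006,0,0],[0.04,0.03,-0.009,0,0],[0.04,0.03,-0.009,0,-0.3],[0.04,0.03,-0.009,0,0],[0.04,0.02,0,0,0],[0.04,0,0,0,0],[0.04,0,0,0,0]]' 40; python3 go.py .5344 -.1064 .25 63.9
```

```text
t 14.23 pos [ 0.5085 -0.2347  0.3402] psi 63.84 tilt [ 0.001  0.    -1.   ] F [ 0.3  0.5 -0.8] w 43.2 gf 71.84823703399161
delta tool mm (at present psi) [126.6 -33.3   0.3]
turn -0.06
delta if turned first [126.6 -33.1   0.3]
t: 14.82
eef_pos: [0.5365, -0.1008, 0.3403]
tool_rot: [-0.0, 0.846, 0.533, 0.001]
contact_force: [-0.2, -0.7, -0.8]
gripper_width: 0.505
grasp_force: 71.8
t 14.82 pos [ 0.5365 -0.1008  0.3403] psi 64.46 tilt [ 0.001  0.001 -1.   ] F [-0.2 -0.7 -0.8] w 43.1 gf 71.84896875438426
delta tool mm (at present psi) [-6.   0.5 90.3]
turn 0.56
delta if turned first [-6.   0.6 90.3]
```

```bash
python3 -m pendant '[[0.04,-0.005,0.0005,0.02,0.4],[0.04,0,0,0.025,0],[0.04,0,0,0.025,0],[0.04,0,0,0.015,0],[0.04,0,0,0,0],[0.04,0,0,0,0]]'; python3 go.py .5344 -.1064 .2285 63.9;  python3 -m pendant '[[0.04,0,0,0.008,0],[0.04,0,0,0.006,0],[0.04,0,0,0.0,0],[0.04,0,0,0,0]]'; python3 go.py .5344 -.1064 .2285 63.9
```

```text
t: 15.32
eef_pos: [0.5338, -0.1089, 0.2547]
tool_rot: [-0.0, 0.849, 0.528, -0.001]
contact_force: [0.3, -0.2, -1.0]
gripper_width: 0.502
grasp_force: 71.8
t 15.32 pos [ 0.5338 -0.1089  0.2547] psi 63.7 tilt [-0.002  0.    -1.   ] F [ 0.3 -0.2 -1. ] w 42.9 gf 71.76724475240917
delta tool mm (at present psi) [ 2.6 -0.5 26.2]
turn -0.2
delta if turned first [ 2.6 -0.5 26.2]
t: 15.65
eef_pos: [0.5345, -0.1085, 0.2416]
tool_rot: [0.0, 0.849, 0.528, 0.001]
contact_force: [1.6, -0.6, -0.4]
gripper_width: 0.503
grasp_force: 71.8
t 15.65 pos [ 0.5345 -0.1085  0.2416] psi 63.74 tilt [ 0.002 -0.    -1.   ] F [ 1.6 -0.6 -0.4] w 43.0 gf 71.77678132440633
delta tool mm (at present psi) [ 1.8 -1.1 13.1]
turn -0.16
delta if turned first [ 1.8 -1.1 13.1]
```

```bash
python3 -m pendant '[[0.04,0.002,-0.001,0.0,0],[0.04,0,0,0.004,0],[0.04,0,0,0.003,0],[0.04,0,0,0,0]]'; python3 go.py .5344 -.1064 .2285 63.9;python3 -m pendant '[[0.04,0,0,0.002,0],[0.04,0,0,0.002,0],[0.04,0,0,0,0]]'; python3 go.py .5344 -.1064 .2285 63.9
```

```text
t: 15.98
eef_pos: [0.5358, -0.1041, 0.2373]
tool_rot: [0.001, 0.849, 0.529, 0.002]
contact_force: [-2.3, 6.2, 24.9]
gripper_width: 0.5
grasp_force: 74.7
t 15.98 pos [ 0.5358 -0.1041  0.2373] psi 63.84 tilt [ 0.005  0.001 -1.   ] F [-2.3  6.2 24.9] w 42.7 gf 74.72222170733403
delta tool mm (at present psi) [-2.7 -0.3  8.7]
turn -0.06
delta if turned first [-2.7 -0.3  8.7]
t: 16.23
eef_pos: [0.5372, -0.1014, 0.2355]
tool_rot: [0.001, 0.848, 0.53, 0.005]
contact_force: [-5.8, 14.3, 41.8]
gripper_width: 0.505
grasp_force: 77.7
t 16.23 pos [ 0.5372 -0.1014  0.2355] psi 63.98 tilt [ 0.009  0.003 -1.   ] F [-5.8 14.3 41.8] w 43.1 gf 77.71405798383057
delta tool mm (at present psi) [-5.8 -0.4  6.9]
turn 0.08
delta if turned first [-5.8 -0.4  6.9]
```

```bash
python3 -m pendant '[[0.04,0,0,-0.01,0],[0.04,0,0,-0.003,0],[0.04,0.004,-0.004,0.0,0],[0.04,0.001,0,0,0],[0.04,0,0,0,0]]'; python3 go.py .5324 -.101 .2285 63.9;python3 -m pendant '[[0.04,0,0,0.004,0],[0.04,0,0,0.004,0],[0.04,0,0,0.004,0],[0.04,0,0,0,0]]'; python3 go.py .5324 -.101 .2285 63.9
```

```text
t: 16.65
eef_pos: [0.5326, -0.0996, 0.2427]
tool_rot: [-0.0, 0.849, 0.528, 0.0]
contact_force: [3.4, 0.1, -0.2]
gripper_width: 0.503
grasp_force: 69.4
t 16.65 pos [ 0.5326 -0.0996  0.2427] psi 63.75 tilt [-0.  0. -1.] F [ 3.4  0.1 -0.2] w 43.0 gf 69.40679082646966
delta tool mm (at present psi) [-1.4  0.4 14.2]
turn -0.15
delta if turned first [-1.4  0.4 14.2]
t: 16.98
eef_pos: [0.5344, -0.0967, 0.2332]
tool_rot: [-0.0, 0.849, 0.529, 0.002]
contact_force: [-2.0, 10.6, 25.0]
gripper_width: 0.501
grasp_force: 70.7
t 16.98 pos [ 0.5344 -0.0967  0.2332] psi 63.9 tilt [ 0.004  0.003 -1.   ] F [-2.  10.6 25. ] w 42.8 gf 70.67305842996575
delta tool mm (at present psi) [-4.8  0.1  4.7]
turn -0.0
delta if turned first [-4.8  0.1  4.7]
```

```bash
python3 -m pendant '[[0.04,0,0,-0.01,0],[0.04,0,0,0,0],[0.04,0.006,-0.003,0.0,0],[0.04,0,0,0,0],[0.04,0,0,0,0]]'; python3 go.py .5324 -.096 .2285 63.9;python3 -m pendant '[[0.04,0,0,0.004,0],[0.04,0,0,0.004,0],[0.04,0,0,0,0]]'; python3 go.py .5324 -.096 .2285 63.9
python3 - <<'E'
from disc import *
im,d=bot.read_camera("top")
im2,d=bot.read_camera("side")
a=cv2.resize(im[140:240,255:355],(400,400),interpolation=cv2.INTER_CUBIC)
b=cv2.resize(im2[190:290,290:390],(400,400),interpolation=cv2.INTER_CUBIC)
cv2.imwrite("pics/p5.png",np.hstack([a,b]))
E
```

```text
t: 17.4
eef_pos: [0.5323, -0.0929, 0.2404]
tool_rot: [-0.0, 0.849, 0.528, -0.0]
contact_force: [1.6, 0.5, -0.9]
gripper_width: 0.505
grasp_force: 66.3
t 17.4 pos [ 0.5323 -0.0929  0.2404] psi 63.76 tilt [-0.001  0.    -1.   ] F [ 1.6  0.5 -0.9] w 43.1 gf 66.32417760556564
delta tool mm (at present psi) [-2.8  1.5 11.9]
turn -0.14
delta if turned first [-2.8  1.5 11.9]
t: 17.65
eef_pos: [0.5323, -0.0934, 0.232]
tool_rot: [-0.0, 0.849, 0.528, -0.001]
contact_force: [2.2, 0.2, -1.6]
gripper_width: 0.504
grasp_force: 66.1
t 17.65 pos [ 0.5323 -0.0934  0.232 ] psi 63.72 tilt [-0.001  0.    -1.   ] F [ 2.2  0.2 -1.6] w 43.0 gf 66.09606757527217
delta tool mm (at present psi) [-2.2  1.3  3.5]
turn -0.18
delta if turned first [-2.2  1.3  3.5]
```

View pics/p5.png

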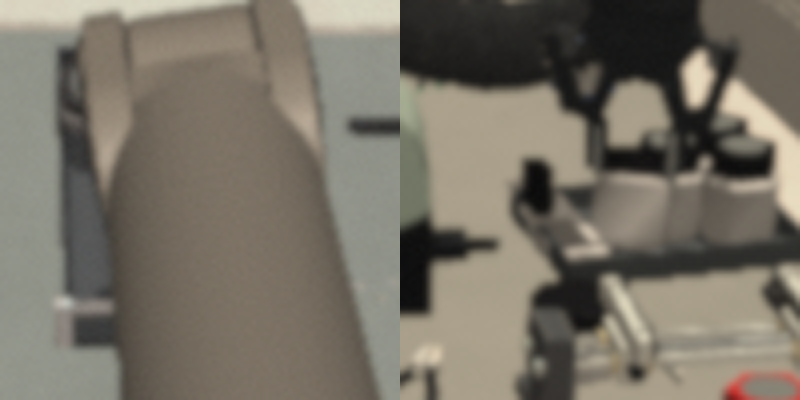

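The side view (right half) shows the held jar at (630,205) inside the tray wall, upright and free of contact. I lower it to the floor and release.

```bash
python3 -m pendant '[[0.04,0,0,0.003,0],[0.04,0,0,0.002,0],[0.04,0,0,0,0]]'; python3 go.py .5324 -.096 .2285 63.9
```

```text
t: 18.0
eef_pos: [0.5324, -0.0933, 0.2282]
tool_rot: [-0.0, 0.849, 0.528, -0.0]
contact_force: [-0.3, 0.4, 3.4]
gripper_width: 0.506
grasp_force: 67.0
t 18.0 pos [ 0.5324 -0.0933  0.2282] psi 63.72 tilt [-0.001 -0.    -1.   ] F [-0.3  0.4  3.4] w 43.2 gf 67.00760751497
delta tool mm (at present psi) [-2.4  1.2 -0.3]
turn -0.18
delta if turned first [-2.4  1.1 -0.3]
```

```bash
python3 -m pendant '[[0.052,0,0,0,0],[0.052,0,0,0,0],[0.052,0,0,0,0],[0.052,0,0,-0.02,0],[0.052,0,0,-0.03,0],[0.06,0,0,-0.03,0],[0.06,0,0,-0.03,0],[0.06,-0.04,0,0,0],[0.06,-0.04,0,0,0],[0.06,-0.04,0,0,0],[0.06,-0.03,0,0,0],[0.06,-0.02,0,0,0]]' 30
cat > look.py <<'E'
from disc import *
import sys
im,d=bot.read_camera("top");np.save("d.npy",d)
th=np.radians(3.9);o=np.array([.5636,-.0719]);c,s=np.cos(th),np.sin(th)
G={"C":(.567,-.0600,.004),"A":(.6115,-.0292,.004),"B":(.6149,-.0802,.004),"D":(.533,-.097,.004)}
if len(sys.argv)>1:
    a=[float(v) for v in sys.argv[1:]];G["C"]=(a[0],a[1],.004);G["D"]=(a[2],a[3],.004)
R={}
for n,r in zip(G,discs(im,list(G.values()))):
    v=r[0]-o;R[n]=r[0];print(n,r[0].round(4),r[1][2:],"tray mm",np.round([(c*v[0]+s*v[1])*1000,(-s*v[0]+c*v[1])*1000],1))
for a,b in("AB","CA","CB","CD","DB"):print(a+b,np.round(np.hypot(*(R[a]-R[b]))*1000,1))
cv2.imwrite("pics/look_%d.png"%int(bot.get_obs()["t"]*100),cv2.resize(im[140:240,255:375],None,fx=6,fy=6,interpolation=cv2.INTER_CUBIC))
E
python3 look.py; ls pics | grep look
```

```text
t: 19.0
eef_pos: [0.4549, -0.249, 0.3379]
tool_rot: [0.0, 0.85, 0.526, -0.001]
contact_force: [0.2, -0.0, -0.4]
gripper_width: 0.702
grasp_force: 0.0
C [ 0.567  -0.0598] [  57   56 2487] tray mm [ 4.2 11.9]
A [ 0.6115 -0.0291] [  58   57 2538] tray mm [50.7 39.4]
B [ 0.6152 -0.0796] [  57   56 2496] tray mm [ 51.  -11.2]
D [ 0.5365 -0.0923] [  80   80 4239] tray mm [-28.4 -18.5]
AB 50.6
CA 54.1
CB 52.1
CD 44.6
DB 79.7
look_1905.png
```

View pics/look_1905.png

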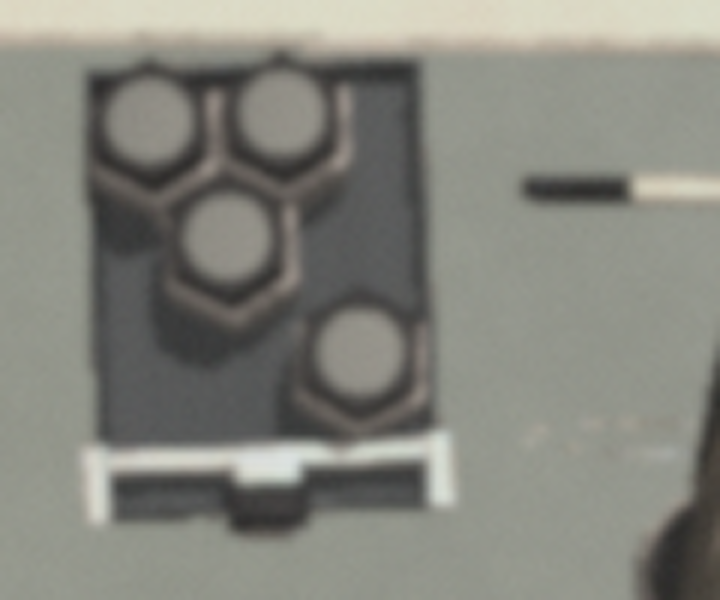

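Jar D at (358,350) stands upright and well aligned by the right wall, though it sat about 9 mm off in the grip. Jar C at (225,238) is about 2 mm right of the A/B mid-line. I re-grip C across y and nudge it left and back.

```bash
python3 -m pendant '[[0.054,0,0,0,6.6],[0.054,0,0,0,6.6],[0.054,0,0,0,6.6],[0.054,0,0,0,6.6],[0.054,0,0,0,6.6],[0.054,0,0,0,6.6],[0.054,0,0,0,6.6],[0.054,0,0,0,6.6],[0.054,0,0,0,6.6],[0.054,0,0,0,0.4],[0.054,0,0,0,0]]' 25; python3 look.py .567 -.06 .5329 -.1035; python3 go.py .569 -.0585 .335 3.9
```

```text
t: 19.97
eef_pos: [0.4574, -0.2453, 0.338]
tool_rot: [-0.0, 0.999, 0.036, -0.0]
contact_force: [-0.1, 0.1, -1.0]
gripper_width: 0.633
grasp_force: 0.0
C [ 0.567  -0.0598] [  58   56 2503] tray mm [ 4.2 11.9]
A [ 0.6115 -0.0291] [  58   56 2521] tray mm [50.7 39.4]
B [ 0.6151 -0.0796] [  57   55 2476] tray mm [ 50.9 -11.2]
D [ 0.5242 -0.1107] [  55   52 2400] tray mm [-41.9 -36.1]
AB 50.6
CA 54.0
CB 52.0
CD 66.5
DB 96.1
t 20.02 pos [ 0.4574 -0.2454  0.338 ] psi 4.15 tilt [-0.  0. -1.] F [-0.7  0.2  0.4] w 54.3 gf 0.0
delta tool mm (at present psi) [ 124.9 -178.3    3. ]
turn 0.25
delta if turned first [ 124.1 -178.9    3. ]
```

```bash
python3 -m pendant '[[0.054,0.012,-0.017,0,0],[0.054,0.0205,-0.0295,0,0],[0.054,0.0205,-0.0295,0,0],[0.054,0.0205,-0.0295,0,0],[0.054,0.0205,-0.0295,0,0],[0.054,0.0205,-0.0295,0,0],[0.054,0.0105,-0.014,0,0],[0.054,0,0,0,0],[0.054,0,0,0,0]]'; python3 go.py .569 -.0585 .228 3.9;  python3 -m pendant '[[0.054,0,0,0.02,0],[0.054,0,0,0.02,0],[0.054,0,0,0.02,0],[0.054,0,0,0.015,0],[0.054,0,0,0,0],[0.054,0,0,0,0]]'; python3 go.py .569 -.0585 .228 3.9
```

```text
t: 20.77
eef_pos: [0.5701, -0.0579, 0.3379]
tool_rot: [-0.0, 0.999, 0.037, -0.0]
contact_force: [-0.4, -0.8, 0.2]
gripper_width: 0.629
grasp_force: 0.0
t 20.77 pos [ 0.5701 -0.0579  0.3379] psi 4.2 tilt [-0.  0. -1.] F [-0.4 -0.8  0.2] w 53.8 gf 0.0
delta tool mm (at present psi) [ -1.1   0.5 109.9]
turn 0.3
delta if turned first [ -1.1   0.5 109.9]
t: 21.27
eef_pos: [0.569, -0.0605, 0.2627]
tool_rot: [0.0, 0.999, 0.034, -0.001]
contact_force: [-0.2, 0.7, 1.2]
gripper_width: 0.632
grasp_force: 0.0
t 21.27 pos [ 0.569  -0.0605  0.2627] psi 3.87 tilt [-0.002 -0.001 -1.   ] F [-0.2  0.7  1.2] w 53.9 gf 0.0
delta tool mm (at present psi) [ 0.2 -2.1 34.7]
turn -0.03
delta if turned first [ 0.2 -2.1 34.7]
```

```bash
python3 -m pendant '[[0.054,0,-0.0012,0.015,0],[0.054,0,0,0.015,0],[0.054,0,0,0.004,0],[0.054,0,0,0,0],[0.04,0,0,0,0],[0.04,0,0,0,0],[0.04,0,0,0,0],[0.04,0,0,0,0]]' 25; python3 go.py .569 -.0585 .228 3.9;  python3 -m pendant '[[0.04,0.0005,-0.001,0,0],[0.04,0.0005,-0.001,0,0],[0.04,0.001,-0.0005,0,0],[0.04,0.001,0,0,0],[0.04,0,0,0,0]]'; python3 go.py .569 -.0585 .228 3.9
```

```text
t: 21.93
eef_pos: [0.5702, -0.0581, 0.2303]
tool_rot: [0.0, 0.999, 0.034, 0.001]
contact_force: [-0.9, -0.1, 5.6]
gripper_width: 0.509
grasp_force: 27.1
t 21.93 pos [ 0.5702 -0.0581  0.2303] psi 3.92 tilt [ 0.002 -0.    -1.   ] F [-0.9 -0.1  5.6] w 43.4 gf 27.09049782017246
delta tool mm (at present psi) [-1.2  0.3  2.3]
turn 0.02
delta if turned first [-1.2  0.3  2.3]
t: 22.35
eef_pos: [0.5731, -0.0552, 0.2302]
tool_rot: [0.0, 0.999, 0.034, 0.001]
contact_force: [-1.0, -0.3, 6.1]
gripper_width: 0.509
grasp_force: 27.3
t 22.35 pos [ 0.5731 -0.0552  0.2302] psi 3.93 tilt [ 0.001 -0.    -1.   ] F [-1.  -0.3  6.1] w 43.5 gf 27.323626826337403
delta tool mm (at present psi) [-4.3  3.   2.2]
turn 0.03
delta if turned first [-4.3  3.   2.2]
```

```bash
python3 -m pendant '[[0.054,0,0,0,0],[0.054,0,0,0,0],[0.054,0,0,0,0],[0.054,0,0,-0.02,0],[0.054,0,0,-0.03,0],[0.054,0,0,-0.03,0],[0.02,0,0,-0.02,0],[0.01,-0.01,0.04,0,0],[0.0,-0.01,0.04,0,0],[0.0,-0.01,0.04,0,0],[0,-0.01,0.03,0,0],[0,-0.01,0.02,0,0]]' 25; python3 look.py .571 -.057 .5242 -.1107
python3 - <<'E'
from h import *
W=cloud("top",np.load("d.npy"))
s=(W[...,0]>.43)&(W[...,0]<.50)&(W[...,1]>-.12)&(W[...,1]<-.03)&(W[...,2]>.055)&(W[...,2]<.085)
print("handle",s.sum(),W[s].mean(0),W[s].min(0),W[s].max(0))
print(bot.pinpoint("bar_handle","top"),[ray("top",r["at"],.052) for r in bot.pinpoint("bar_handle","top")])
E
python3 go.py .435 -.078 .34 3.9
```

```text
t: 23.35
eef_pos: [0.5332, -0.2322, 0.3291]
tool_rot: [0.001, 0.999, 0.032, -0.0]
contact_force: [0.2, -0.1, 0.1]
gripper_width: 0.004
grasp_force: 0.0
C [ 0.5701 -0.0576] [  57   57 2520] tray mm [ 7.5 13.9]
A [ 0.6115 -0.0291] [  58   56 2524] tray mm [50.7 39.4]
B [ 0.6152 -0.0796] [  56   56 2496] tray mm [ 51.  -11.2]
D [ 0.5238 -0.1108] [  56   56 2513] tray mm [-42.3 -36.1]
AB 50.7
CA 50.2
CB 50.2
CD 70.6
DB 96.6
handle 110 [ 0.4674833  -0.0786272   0.06823034] [ 0.45825775 -0.11861835  0.05584389] [ 0.49985535 -0.06203604  0.07630339]
[{'at': [297.2, 221.6], 'score': 0.71}, {'at': [299.0, 190.1], 'score': 0.41}] [array([[ 0.47213075, -0.07124723,  0.052     ]]), array([[ 0.54531085, -0.07407058,  0.052     ]])]
t 23.5 pos [ 0.5332 -0.2306  0.3289] psi 3.67 tilt [-0.001 -0.001 -1.   ] F [-0.3  0.5 -0.7] w 0.1 gf 0.0
delta tool mm (at present psi) [ -88.3 -158.5  -11.1]
turn -0.23
delta if turned first [ -87.6 -158.9  -11.1]
```

```bash
python3 - <<'E'
from h import *
W=cloud("top",np.load("d.npy"))
for z in(.02,.05,.09,.12):
    s=(W[...,0]>.25)&(W[...,0]<.45)&(W[...,1]>-.16)&(W[...,1]<.0)&(W[...,2]>z)
    P=W[s];print(z,s.sum(),np.percentile(P[:,0],99.5) if len(P) else '',P[:,:2].min(0),P[:,:2].max(0))
E
python3 -m pendant '[[0,-0.008,-0.014,0,-0.2],[0,-0.016,-0.03,0,0],[0,-0.016,-0.03,0,0],[0,-0.016,-0.03,0,0],[0,-0.016,-0.03,0,0],[0,-0.012,-0.02,0,0],[0,-0.003,-0.004,0,0],[0,0,0,0,0],[0,0,0,0,0]]'; python3 go.py .437 -.077 .218 3.9
```

```text
0.02 7315 0.4037674154943912 [ 0.25000159 -0.15998932] [ 0.42242027 -0.05075456]
0.05 7183 0.3961710144734568 [ 0.25000159 -0.15998932] [ 0.41268692 -0.05075456]
0.09 7137 0.3959051643384527 [ 0.25000159 -0.15998932] [ 0.41268692 -0.0518236 ]
0.12 6728 0.39653538419204215 [ 0.25000159 -0.15998932] [ 0.41268692 -0.05515063]
t: 24.25
eef_pos: [0.4368, -0.0764, 0.3294]
tool_rot: [0.0, 0.999, 0.037, 0.001]
contact_force: [-0.5, -0.1, 0.6]
gripper_width: 0.003
grasp_force: 0.0
t 24.25 pos [ 0.4368 -0.0764  0.3294] psi 4.23 tilt [ 0.001 -0.    -1.   ] F [-0.5 -0.1  0.6] w 0.2 gf 0.0
delta tool mm (at present psi) [1.000e-01 6.000e-01 1.114e+02]
turn 0.33
delta if turned first [1.000e-01 6.000e-01 1.114e+02]
```

Run:
```python
from h import *
W=cloud("top",np.load("top0.npy"))
for z in(.02,.05,.09,.105,.12):
    s=(W[...,0]>.25)&(W[...,0]<.45)&(W[...,1]>-.14)&(W[...,1]<-.02)&(W[...,2]>z)
    P=W[s];print(z,s.sum(),np.percentile(P[:,0],99.5) if len(P) else '')
```

```text
0.02 2392 0.41080188544319646
0.05 2285 0.3829956356570464
0.09 2242 0.3825041372999269
0.105 2082 0.3805135835797647
0.12 1836 0.37601298247106196
```

```bash
python3 -m pendant '[[0,0.002,0,0.015,0.3],[0,0,0,0.025,0],[0,0,0,0.025,0],[0,0,0,0.025,0],[0,0,0,0.02,0],[0,0,0,0,0],[0,0,0,0,0]]'; python3 go.py .437 -.077 .218 3.9; python3 -m pendant '[[0,0.004,0,0,0],[0,0.006,0,0,0],[0,0.006,0,0,0],[0,0.006,0,0,0],[0,0.006,0,0,0],[0,0,0,0,0]]'; python3 go.py .437 -.077 .218 3.9
```

```text
t: 24.83
eef_pos: [0.4386, -0.0773, 0.2185]
tool_rot: [-0.0, 0.999, 0.033, -0.001]
contact_force: [-0.2, 0.9, 0.3]
gripper_width: -0.002
grasp_force: 0.0
t 24.83 pos [ 0.4386 -0.0773  0.2185] psi 3.77 tilt [-0.002  0.    -1.   ] F [-0.2  0.9  0.3] w -0.2 gf 0.0
delta tool mm (at present psi) [-1.6 -0.4  0.5]
turn -0.13
delta if turned first [-1.6 -0.4  0.5]
t: 25.33
eef_pos: [0.4678, -0.0747, 0.2197]
tool_rot: [0.0, 0.999, 0.034, 0.001]
contact_force: [-0.1, 0.8, -0.1]
gripper_width: 0.0
grasp_force: 0.0
t 25.33 pos [ 0.4678 -0.0747  0.2197] psi 3.84 tilt [ 0.002 -0.    -1.   ] F [-0.1  0.8 -0.1] w 0.0 gf 0.0
delta tool mm (at present psi) [-30.8   0.2   1.6]
turn -0.06
delta if turned first [-30.8   0.2   1.6]
```

```bash
python3 -m pendant '[[0,0.004,0,0,0],[0,0.004,0,0,0],[0,0.004,0,0,0]]'; python3 look.py .5702 -.0576 .528 -.1107
python3 - <<'E'
from h import *
im,_=bot.read_camera("side")
cv2.imwrite("pics/s6.png",cv2.resize(im[180:290,280:400],None,fx=5,fy=5,interpolation=cv2.INTER_CUBIC))
E
```

```text
t: 25.58
eef_pos: [0.4782, -0.074, 0.2191]
tool_rot: [0.0, 0.999, 0.033, -0.0]
contact_force: [-3.8, -0.0, 2.5]
gripper_width: 0.004
grasp_force: 1.5
C [ 0.5643 -0.0585] [  80   69 4723] tray mm [ 1.6 13.4]
A [ 0.6115 -0.0291] [  58   57 2529] tray mm [50.7 39.4]
B [ 0.6152 -0.0796] [  56   55 2473] tray mm [ 51.  -11.2]
D [ 0.5301 -0.1106] [  49   80 2799] tray mm [-36.  -36.4]
AB 50.7
CA 55.6
CB 55.1
CD 62.4
DB 90.6
```

View pics/s6.png

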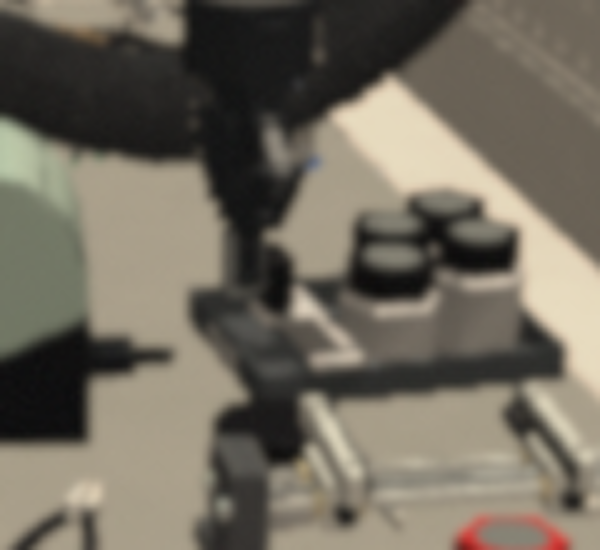

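The closed fingers at (245,260) are pushing the handle at (277,280), and the bar is moving against jar D at (390,300) with everything upright. I continue in small steps, watching the force.

```bash
python3 -m pendant '[[0,0.003,0,0,0],[0,0.003,0,0,0],[0,0.003,0,0,0],[0,0.003,0,0,0]]'; python3 -m pendant '[[0,0.003,0,0,0],[0,0.003,0,0,0],[0,0.002,0,0,0]]'
```

```text
t: 26.02
eef_pos: [0.4902, -0.0732, 0.219]
tool_rot: [0.0, 0.999, 0.033, -0.0]
contact_force: [-2.4, 0.7, 0.9]
gripper_width: 0.003
grasp_force: 1.5
t: 26.27
eef_pos: [0.4984, -0.0727, 0.219]
tool_rot: [0.0, 0.999, 0.033, -0.0]
contact_force: [-2.9, -1.2, 0.7]
gripper_width: 0.001
grasp_force: 1.4
```

```bash
python3 -m pendant '[[0,0.003,0,0,0],[0,0.002,0,0,0],[0,0.002,0,0,0]]'; python3 -m pendant '[[0,0.002,0,0,0],[0,0.002,0,0,0]]';python3 -m pendant '[[0,0.002,0,0,0],[0,0.001,0,0,0]]'
python3 look.py .5702 -.0576 .56 -.1087
```

```text
t: 26.52
eef_pos: [0.5021, -0.0726, 0.2183]
tool_rot: [0.0, 0.999, 0.033, -0.005]
contact_force: [-18.0, -1.8, 11.7]
gripper_width: -0.003
grasp_force: 8.8
t: 26.68
eef_pos: [0.5036, -0.0726, 0.2176]
tool_rot: [0.0, 0.999, 0.033, -0.008]
contact_force: [-25.5, -1.6, 15.2]
gripper_width: -0.001
grasp_force: 13.1
t: 26.85
eef_pos: [0.5046, -0.0726, 0.2171]
tool_rot: [0.001, 0.999, 0.033, -0.011]
contact_force: [-32.6, -1.4, 24.6]
gripper_width: -0.004
grasp_force: 16.0
C [ 0.5678 -0.0573] [  80   78 5746] tray mm [ 5.1 14.3]
A [ 0.6061 -0.0303] [  80   71 4359] tray mm [45.3 38.7]
B [ 0.6096 -0.081 ] [  80   71 4707] tray mm [ 45.3 -12.2]
D [ 0.5646 -0.1099] [  47   80 2401] tray mm [ -1.6 -37.9]
AB 50.8
CA 46.9
CB 48.1
CD 52.7
DB 53.5
```

```bash
python3 -m pendant '[[0,-0.008,0,0,0],[0,-0.015,0,0,0],[0,-0.01,0,0,0],[0,-0.005,0,-0.02,0],[0,0,0,-0.03,0],[0,0,0,-0.03,0],[0,0,0,-0.03,0],[0,0,0.03,-0.01,0],[0,0,0.04,0,0],[0,0,0.04,0,0],[0,0,0.04,0,0],[0,0,0.03,0,0]]'
python3 look.py .5702 -.0576 .570 -.1087
python3 - <<'E'
from h import *
W=cloud("top",np.load("d.npy"))
s=(W[...,0]>.43)&(W[...,0]<.545)&(W[...,1]>-.10)&(W[...,1]<-.05)&(W[...,2]>.05)&(W[...,2]<.085)
print("handle",s.sum(),np.median(W[s],0))
im,_=bot.read_camera("top")
cv2.imwrite("pics/f.png",cv2.resize(im[140:240,255:375],None,fx=6,fy=6,interpolation=cv2.INTER_CUBIC))
E
```

```text
t: 27.9
eef_pos: [0.4863, -0.2574, 0.34]
tool_rot: [0.001, 0.999, 0.033, 0.001]
contact_force: [0.5, -0.1, -0.4]
gripper_width: 0.005
grasp_force: 0.0
C [ 0.5714 -0.0571] [  57   55 2504] tray mm [ 8.8 14.2]
A [ 0.6125 -0.0287] [  57   56 2517] tray mm [51.8 39.7]
B [ 0.6157 -0.0801] [  56   55 2482] tray mm [ 51.4 -11.7]
D [ 0.5746 -0.1085] [  57   56 2458] tray mm [  8.5 -37.3]
AB 51.4
CA 50.0
CB 49.9
CD 51.5
DB 49.9
handle 110 [ 0.51623499 -0.07495756  0.06906458]
```

View pics/f.png

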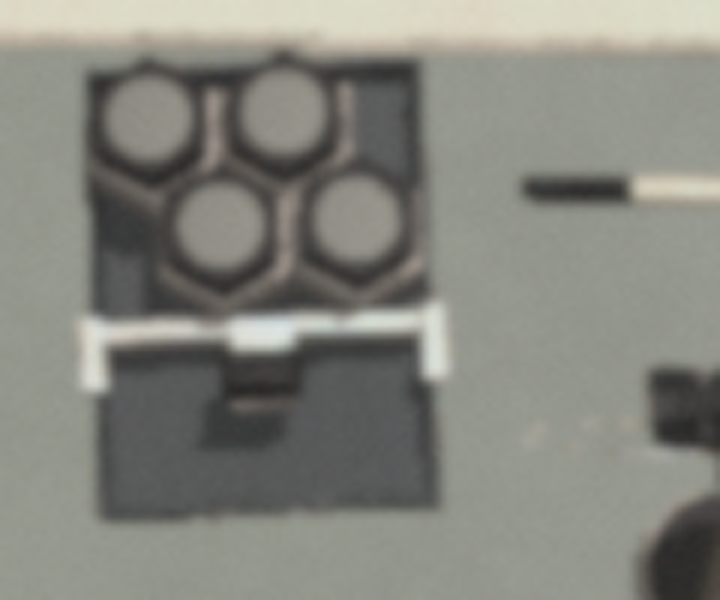

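All four jars are nested: back row at (150,112) and (283,108), front row at (222,228) and (357,220). The bar is flush against them, at about 0.054 from the handle position, and the gripper is clear.

```bash
python3 -c "
from station import bot
print(bot.hand_in())"
```

```text
the job is handed in; nothing more can be done
None
```

I handed in the job at about 28 s; the hand-in returned no verdict. The last picture shows both bench jars standing in the second row, face to face with their neighbours (centres at most 51.5 mm apart). The stop bar is snug at about 0.054 and the round jar was not touched.

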